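# Wash a batch of engine parts: unload, load, cover, set the timer, start

## Task

Run the next batch through the parts washer: lift the clean clutch hub out of the drum and lay it flat in the red drip tray, put every dirty piston and carburettor body that is on the bench into the drum, and set the cover on the drum so that it sits down level in the rim. Wind the timer knob back anticlockwise to its zero stop and then turn it clockwise exactly five clicks, and last of all, with everything loaded, covered and set, push the green start plunger fully down, hold it a moment and let it come up. Leave the tools and other things on the bench where they are.

Things in the scene. Friction and masses are not known exactly. Their poses are not given: they have to be found in the camera images.
- washer: Fixed bench spray washer. Round steel drum, 236 mm outside, 220 mm inside diameter, open on top, rim 140 mm above the bench; a flat wire grate inside, 85 mm below the rim, carries the parts. On its left (+y) a blue console, 225 x 104 mm, flat top 110 mm above the bench, bears the timer knob and start plunger. Origin: on the drum's axis at bench level; z up, +y to the console. Place and yaw vary.
- drum_floor (a point): Middle of the drum's grate, 55 mm above the bench. Its axes are those of the washer.
- drum_rim (a point): Centre of the drum's mouth, at the height of the rim, 140 mm above the bench. Axes as the washer. The wall is 6 mm thick.
- cover: Loose round steel cover with a black handle, 0.36 to 0.59 kg, lying right way up on the bench. Origin: centre of its underside, z up. Going up: a locating step 210 mm across (192 at its foot), 12 mm high, which enters the drum's mouth with 5 mm play all round; a plate 248 mm across, 3.5 mm thick; the handle. Seated, the plate lies on the rim, the origin 12 mm below the rim.
- cover_handle (a point): Middle of the cover's handle head, a cylinder 38 mm in diameter and 26 mm tall, on the cover's axis 44.5 mm above its origin (29 mm above the plate's top); the neck below it is thinner. Axes as the cover.
- tray: Fixed red plastic drip tray, 146 x 146 mm outside, 138 x 138 mm inside, floor 4 mm above the bench, walls 18 mm high. Origin: centre of its underside, z up.
- hub: Clean bright aluminium clutch hub, which starts in the drum, boss up. A splined round body 88 mm in diameter and 30 mm tall, with a boss 36 mm in diameter rising from its middle to 58 mm above its underside: grip it by the boss. 0.28 to 0.44 kg. Origin: centre of its underside, z along its axis towards the boss.
- piston_1: Dirty piston, a solid cylinder 52 mm in diameter and 46 mm tall, crown up at the start, 0.15 to 0.26 kg. Origin: its middle, z towards the crown. Two, three or four of the four dirty parts are present, in swapped places on the bench; an absent one is None from the start (a held one is None too).
- piston_2: Second dirty piston, the same as piston_1. Absent in some runs.
- carb_1: Dirty carburettor body, upright at any yaw, 0.18 to 0.31 kg: a block 46 (x) by 42 mm (y) from 28 mm below to 22 mm above the origin, crossed by a bore 36 mm in diameter, 66 mm long along x, with a black cap 32 mm in diameter up to 34 mm above the origin. Grip it across y. Origin: on its middle axis, 28 mm above its underside; z up. Absent in some runs.
- carb_2: Second dirty carburettor body, the same as carb_1. Absent in some runs.
- timer (a joint): Timer knob's angle in rad: 0 at the zero stop (fully anticlockwise from above), growing clockwise to 4.19 at the other stop. Click stops every 30 degrees (0.5236), the first at zero: five clicks is 2.618. A sprung detent (about 0.2 N m) draws it into the nearest click when let go. Starts two to six clicks up. The scale has worn off; a red dot marks the pointer's zero.
- timer_grip (a point): Middle of the knob's bar grip, on its vertical axis, 133 mm above the bench, 13 mm above the knob's skirt (64 mm in diameter). The black bar is 54 mm long, 14 wide, 26 tall. The point turns with the knob: x along the bar to the end with the white pointer line, z up. The knob's axis is at x = -80, y = +190 mm in the washer's frame.
- start (a joint): Travel of the green start plunger in m: 0 up, 0.012 fully down. A spring pushes it up again: 4 N to start moving, 10 N at the end of the stroke.
- start_top (a point): Top of the green mushroom head (44 mm in diameter) of the start plunger; 145 mm above the bench when up, on the console at x = +20, y = +190 mm in the washer's frame. It is pushed straight down, and this point goes down with it.
- wrench: Steel wrench 200 mm long lying on the bench; bystander, leave alone. Origin: at about the middle of its underside, x along it.
- spray_can: Spray can with a yellow band, 58 mm in diameter, 150 mm tall, standing on the bench; bystander, leave alone. Origin: centre of its underside.
- bearing: Steel ball bearing ring, 52 mm outside diameter, 15 mm tall, lying flat among the dirty parts; bystander, leave alone: it does not go into the washer. Origin: centre of its underside.
- sprocket: Dark steel sprocket, 118 mm across its teeth, 10 mm thick at its hub, lying flat on the bench near the robot; bystander, leave alone. Origin: centre of its underside.
Things that resemble listed ones, but are neither listed nor needed, are in the scene too. What is shaped like the hub but blue is not meant.

How it is judged:
By the outcome, as a careful person would: the job done as asked, in the order asked, and still so for the second after the job is handed in, with the robot touching nothing.
Of piston_1, piston_2, carb_1, carb_2 only 2 to 4 are there at a start; the rules pass over those that are not, and their reading is None.
At some moment in a run one of piston_1, piston_2, carb_1, carb_2, hub may be knocked a few centimetres aside while the robot is not near it.
Once in a run the grip may slacken for a moment while it holds something.
It also fails if it takes over 210 s, if anything falls off the work surface, if the arm or the gripper's body presses on something with over 40 N, if the wrist force passes 120 N, or if a joint passes its speed limit or range.

## Robot

A 6-joint arm with a two-finger parallel gripper is mounted at the origin on the work surface. World frame = base frame: x ahead of the robot, y to its left, z up, the work surface at z = 0. Lengths are in m, angles in rad, forces in N, time in s.
With the tool pointing down it reaches from about 0.275 to 0.875 m from the base axis. Payload 12.5 kg.
Tool frame: the origin (TCP) lies midway between the tips of the shut fingers; the grasp point (between the pads) lies 19 mm behind it (manip.pinch_z is the distance from the TCP to the grasp point, in m); z points along the fingers, y is the direction in which the jaws open and shut (so a half turn about z gives the same grasp; the last joint's range is limited). The gripper opens to 85 mm and grips with 20 to 120 N. Pads are 22 mm wide; open, the fingers measure 114 mm over their backs; the gripper's body (76 mm by 85 mm) begins 54 mm behind the grasp point. The pads swing forward as they close: fully open they stand 13 mm farther back than shut.
Start: joints at [1.096, 0.351, 1.652, -0, 1.139, -0.085], TCP at [0.209, 0.509, 0.231] pointing down, gripper open.
Joint ranges: [-2.75, 2.75], [-0.79, 2.1], [0.01, 2.65], [-1.57, 4.71], [0.07, 3.14], [-2.87, 2.87]. Speed limits (rad/s): [2.22, 2.22, 2.79, 3.14, 3.14, 3.14].

## Interface

Orientations are given as a rotation vector (axis times angle).
In Python, from rig import manip gives the robot as it stands. The module is installed in compiled form; this text tells all that it offers.
- The arm moves only by the tool drive_tool, never from a script. Its argument "deltas" is a list of rows, each an object with "gripper": the finger opening in m, from 0 to 0.0854; "translation": the shift along the tool's x, y, z in m, a list of three; "twist": the turn, a rotation vector about the tool's x, y, z in rad, a list of three. In form: [{"gripper": gripper, "translation": [x, y, z], "twist": [ax, ay, az]}, ...]. A call has 1 to 20 rows; each row is the pose to reach, as a shift and turn from the pose commanded when the call began, along the tool's axes at that moment; what a row does not reach only later rows make up. A row lasts 1/12 s, in which the tool goes at most 41.7 mm and 7.16 degrees, less where a joint would pass 70% of its speed; a pose out of reach is approached as far as the arm can. A call with a gripper value outside its range is refused whole. The fingers move at their own pace and stop on an object; the grip force is fixed at half the most. Time passes only in rows, so rows that repeat a pose let the fingers close. It gives the time, the measured TCP pose, the force and the opening at its end, in the units of the state.
- manip.get_state(): the state, without advancing time (a new reading comes with each control period).
- manip.grab_frame(name): name is "scene" or "top" or "wrist"; returns the picture (384x512x3 uint8, red, green, blue); there is no depth.
- manip.get_calibration(name): a dict with "mtx" (3x3 intrinsics, pixels), "R" (3x3) and "t" (3): a world point X has camera coordinates R X + t. Camera axes: x right, y down, z forward; pixel columns grow to the right and rows downward; lengths in m; the calibration is good to about 2 mm. A picture is of the moment at which its call begins: read the wrist's pose just before it. get_calibration takes no time and is no camera call; for the wrist camera it gives the pose at the moment of the call.
- manip.sign_off(): hands the job in, once; it reports no verdict.
The state is a dict: "clock": time; "joints": joint angles; "qd": joint speeds; "joint_torque": joint torques, N m; "position": TCP position; "tcp_rot": TCP orientation; "ft_force": force on the tool from outside, world axes, zero at the start; "moment": the same for the moment, N m; "grip_width": opening from 0.0 (shut) to 1.0 (fully open).
Only numpy, scipy, OpenCV 4.12 (cv2) and the standard library are available. Lean on these libraries where they do the work, as an engineer would, in place of code of your own. Each camera call takes 0.05 s, during which the arm holds its last target.

## Working session

There is one attempt and no reset: what is moved stays moved. The work goes in short steps, Python scripts to look and compute and a tool call to move; the robot and the scene stay as the last step left them, time stands still between calls to the robot, and variables do not carry over. Pictures are saved under pics/ and viewed, and the job is handed in when it is done.

Besides the shell and the picture viewer there is one more tool, called after "Request:" as name(argument=value, ...), one argument or row to a line, values as JSON. drive_tool: Moves the arm, as the interface text tells. Its arguments: {"type":"object","properties":{"deltas":{"type":"array"}},"required":["deltas"]}

```bash
mkdir -p pics; ls; python3 - <<'E'
from rig import manip
import cv2
s=manip.get_state();print(s, manip.pinch_z)
for n in("scene","top","wrist"):
    f=manip.grab_frame(n);cv2.imwrite(f"pics/{n}0.png",f[:,:,::-1])
    c=manip.get_calibration(n);print(n,c)
E
```

```text
pics
{'clock': 0.0, 'joints': array([ 1.09642825e+00,  3.51211940e-01,  1.65244074e+00, -1.56030238e-05,
        1.13910903e+00, -8.46099808e-02]), 'qd': array([-0.0003807 , -0.00084212,  0.00215757, -0.00131542,  0.0005662 ,
       -0.00101487]), 'joint_torque': array([ 1.83441662e-03, -5.06092143e+01, -2.91415644e+01, -4.73811284e-06,
        4.42932243e-03, -4.08978417e-05]), 'position': array([0.20880925, 0.50845251, 0.2307654 ]), 'tcp_rot': array([-6.08292748e-01, -3.08182422e+00,  1.77106199e-03]), 'ft_force': array([-0.83909379,  0.99171138,  0.2149048 ]), 'moment': array([-0.00868005, -0.00239612,  0.02630332]), 'grip_width': 1.0046088393458468} 0.0187
scene {'mtx': array([[395.49186604,   0.        , 258.73273313],
       [  0.        , 395.49186604, 189.71976054],
       [  0.        ,   0.        ,   1.        ]]), 'R': array([[ 0.27861764,  0.96028518,  0.0149864 ],
       [ 0.61404589, -0.16611799, -0.77159086],
       [-0.73845775,  0.22418116, -0.63594257]]), 't': array([-0.17990858, -0.25611131,  1.53124204])}
top {'mtx': array([[357.26413355,   0.        , 255.25391048],
       [  0.        , 357.26413355, 193.49807428],
       [  0.        ,   0.        ,   1.        ]]), 'R': array([[-0.01343531, -0.9997546 ,  0.01761352],
       [-0.98207486,  0.00988148, -0.1882321 ],
       [ 0.18801186, -0.01982675, -0.98196662]]), 't': array([0.02281733, 0.53702951, 1.11033778])}
wrist {'mtx': array([[294.51276158,   0.        , 253.5494301 ],
       [  0.        , 294.51276158, 190.71000549],
       [  0.        ,   0.        ,   1.        ]]), 'R': array([[ 3.80157085e-01,  9.24921938e-01, -1.93291089e-05],
       [ 8.74364089e-01, -3.59370220e-01,  3.26098888e-01],
       [ 3.01609069e-01, -1.23985703e-01, -9.45335663e-01]]), 't': array([-0.54976212, -0.04223149,  0.38068943])}
```

View pics/top0.png

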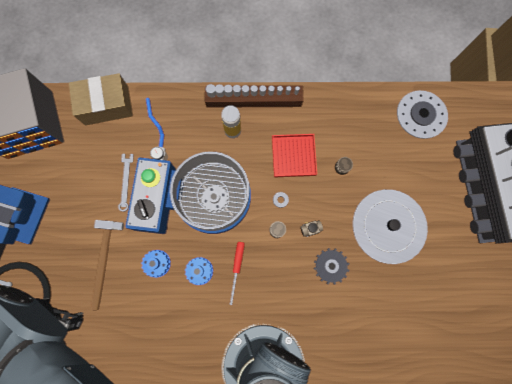

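View pics/scene0.png

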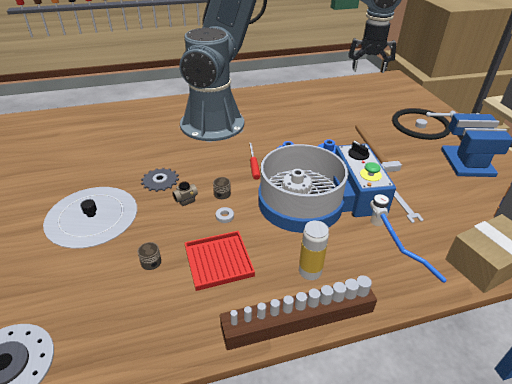

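View pics/wrist0.png

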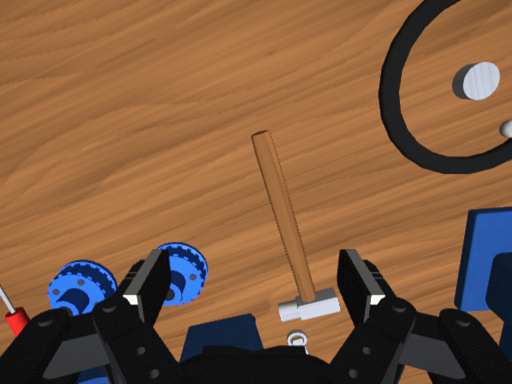

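```bash
cat > h.py <<'E'
import numpy as np,cv2
from rig import manip
from scipy.spatial.transform import Rotation as Ro
def ray(n,px,z,c=None):
    c=c or manip.get_calibration(n)
    R,t,K=c["R"],c["t"],c["mtx"]
    d=R.T@np.linalg.solve(K,[px[0],px[1],1.]);o=-R.T@t
    return o+d*(z-o[2])/d[2]
def proj(n,X,c=None):
    c=c or manip.get_calibration(n)
    p=c["mtx"]@(c["R"]@np.asarray(X,float)+c["t"]);return p[:2]/p[2]
def crop(f,x0,y0,x1,y1,k,name):
    im=cv2.resize(f[y0:y1,x0:x1],None,fx=k,fy=k,interpolation=cv2.INTER_CUBIC)
    cv2.imwrite(f"pics/{name}.png",im[:,:,::-1])
def delta(Rt,pt,s=None):
    """translation (tool axes) and twist from current measured pose to target"""
    s=s or manip.get_state()
    R0=Ro.from_rotvec(s["tcp_rot"])
    return R0.inv().apply(np.asarray(pt)-s["position"]),(R0.inv()*Rt).as_rotvec()
E
python3 - <<'E'
from h import *
f=cv2.imread("pics/top0.png")[:,:,::-1]
crop(f,100,130,260,250,5,"topA");crop(f,250,130,450,280,4,"topB")
f=cv2.imread("pics/scene0.png")[:,:,::-1]
crop(f,250,130,410,250,5,"scA");crop(f,120,160,280,280,5,"scB")
E
```

```text
(no output)
```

View pics/topA.png

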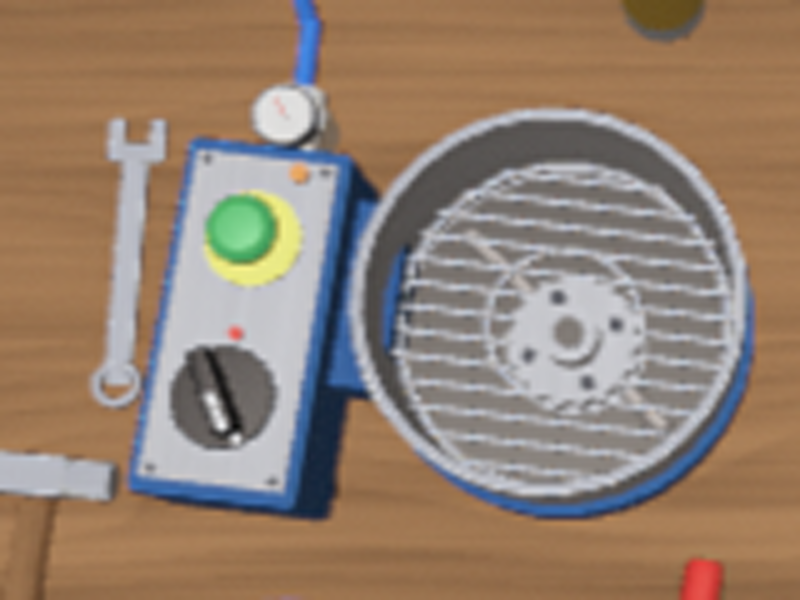

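View pics/topB.png

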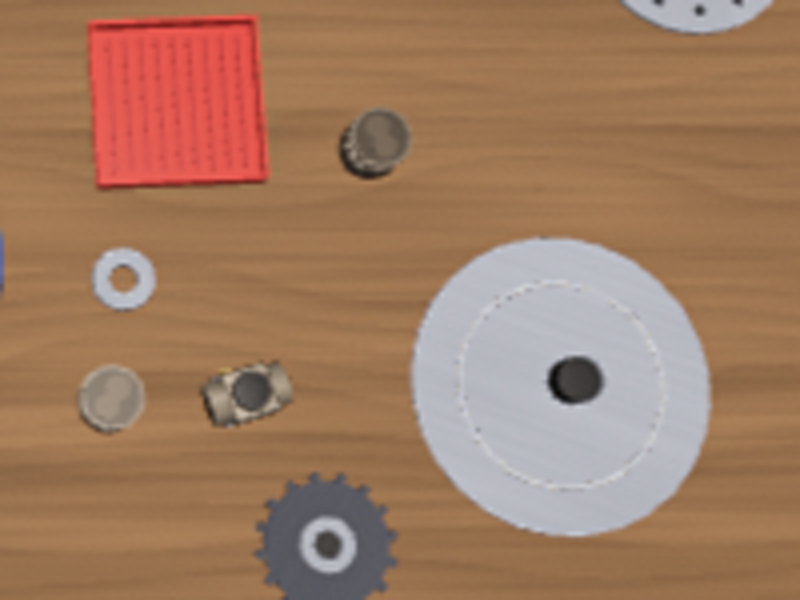

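View pics/scB.png

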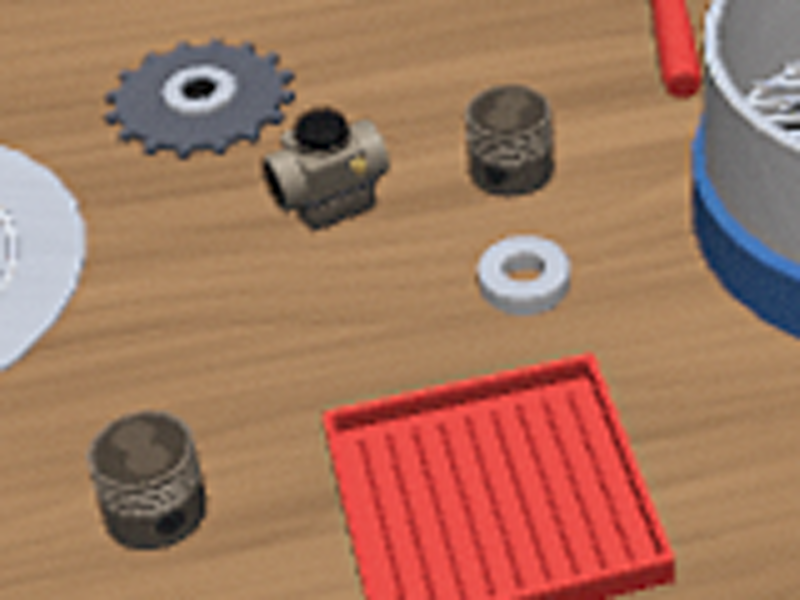

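View pics/scA.png

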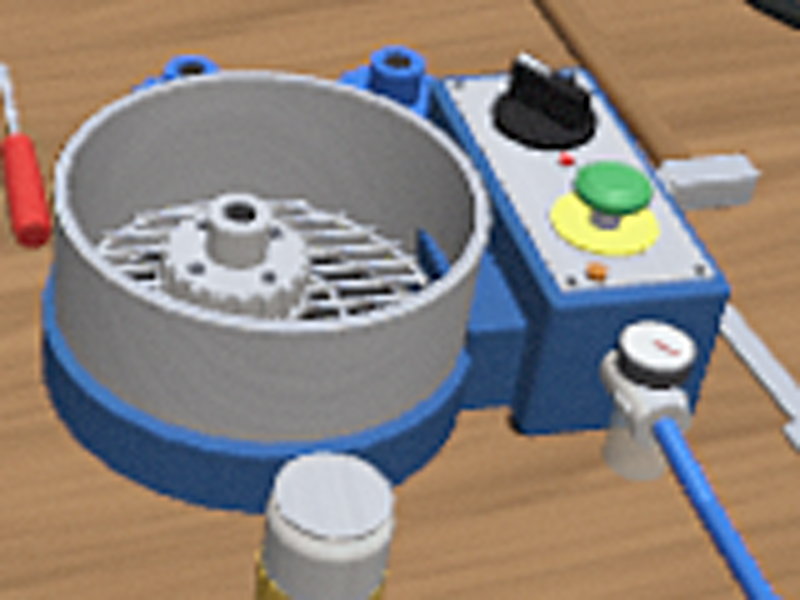

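```bash
python3 - <<'E'
from h import *
A=lambda x,y:((x+.5)/5+100-.5,(y+.5)/5+130-.5)
B=lambda x,y:((x+.5)/4+250-.5,(y+.5)/4+130-.5)
S=lambda x,y:((x+.5)/5+250-.5,(y+.5)/5+130-.5)
T=lambda x,y:((x+.5)/5+120-.5,(y+.5)/5+160-.5)
for n,p,z in [("rim",A(552,302),.14),("hubboss",A(572,332),.113),("green",A(242,228),.142),("knobskirt",A(223,397),.12),("reddot",A(236,333),.11),("barA",A(200,352),.146),("barB",A(233,438),.146),
 ("tray",B(178,102),.018),("pist_far",B(382,136),.046),("pist_near",B(112,397),.046),("carbcap",B(252,391),.062),("covhandle",B(577,380),.0575),("covplate",B(562,387),.0155),("ring",B(124,279),.015),("sprk",B(328,545),.01)]:
    print(n,ray("top",p,z).round(4))
for n,p,z in [("rim",S(275,200),.14),("hub",S(240,212),.113),("green",S(613,184),.145)]:
    print(n,ray("scene",p,z).round(4))
for n,p,z in [("pfar",T(145,445),.046),("pnear",T(509,108),.046),("cap",T(322,128),.062)]:
    print(n,ray("scene",p,z).round(4))
g=np.array(ray("top",A(242,228),.142))-ray("top",A(223,397),.12);print(np.degrees(np.arctan2(g[1],g[0])))
s=manip.get_state();print(Ro.from_rotvec(s["tcp_rot"]).as_matrix().round(3),s["clock"])
E
```

```text
rim [0.5322 0.1537 0.14  ]
hubboss [0.5188 0.1442 0.113 ]
green [0.579  0.3398 0.142 ]
knobskirt [0.4799 0.353  0.12  ]
reddot [0.5208 0.3497 0.11  ]
barA [0.5029 0.36   0.146 ]
barB [0.4516 0.3384 0.146 ]
tray [ 0.6758 -0.1189  0.018 ]
pist_far [ 0.6365 -0.2845  0.046 ]
pist_near [ 0.422  -0.0538  0.046 ]
carbcap [ 0.424  -0.1637  0.062 ]
covhandle [ 0.4301 -0.4256  0.0575]
covplate [ 0.4286 -0.4298  0.0155]
ring [ 0.5232 -0.0689  0.015 ]
sprk [ 0.3029 -0.2295  0.01  ]
rim [0.5463 0.1563 0.14  ]
hub [0.5183 0.1488 0.113 ]
green [0.5869 0.3379 0.145 ]
pfar [ 0.6348 -0.279   0.046 ]
pnear [ 0.4196 -0.0512  0.046 ]
cap [ 0.4299 -0.1623  0.062 ]
-7.58454652840881
[[-0.925  0.38  -0.   ]
 [ 0.38   0.925 -0.001]
 [ 0.    -0.001 -1.   ]] 0.15
```

```bash
cat >> h.py <<'E'
def down(yaw_jaw):
    "tool pointing down, jaw(y) axis at world yaw (rad), yields the nearest half-turn"
    y=np.array([np.cos(yaw_jaw),np.sin(yaw_jaw),0]);z=np.array([0,0,-1.]);x=np.cross(y,z)
    return Ro.from_matrix(np.c_[x,y,z])
def go(p,jaw=None,deg=True):
    s=manip.get_state();R0=Ro.from_rotvec(s["tcp_rot"])
    cy=np.degrees(np.arctan2(*R0.as_matrix()[:2,1][::-1]))
    if jaw is None: jaw=cy
    t,w=delta(down(np.radians(jaw)),p,s)
    print("clk %.1f pos"%s["clock"],s["position"].round(4),"jaw %.1f j6 %.2f"%(cy,s["joints"][5]),"F",s["ft_force"].round(1),"g %.3f"%(s["grip_width"]*.0854))
    print("delta t",t.round(4),"w",w.round(4),"rows>=",int(np.ceil(max(np.linalg.norm(t)/.0417,np.linalg.norm(w)/.125))))
E
python3 - <<'E'
from h import *
go((.519,.146,.23))
s=manip.get_state();c=manip.get_calibration("wrist");R=Ro.from_rotvec(s["tcp_rot"]).as_matrix()
print("cam in tool",(R.T@(-c["R"].T@c["t"]-s["position"])).round(4)); print((R.T@c["R"].T).round(3))
E
```

```text
clk 0.1 pos [0.2089 0.5085 0.2309] jaw 67.7 j6 -0.08 F [-0.1 -1.3  0.7] g 0.085
delta t [-0.4246 -0.2175  0.0011] w [-0.0009 -0.0001 -0.    ] rows>= 12
cam in tool [ 8.410e-02 -1.000e-04 -1.427e-01]
[[-0.    -0.945 -0.326]
 [ 1.    -0.     0.001]
 [-0.001 -0.326  0.945]]
```

Request:
drive_tool(
  deltas=[
    {"gripper":0.085,"translation":[-0.425,-0.218,-0.02],"twist":[0,0,0]},
    {"gripper":0.085,"translation":[-0.425,-0.218,-0.02],"twist":[0,0,0]},
    {"gripper":0.085,"translation":[-0.425,-0.218,-0.02],"twist":[0,0,0]},
    {"gripper":0.085,"translation":[-0.425,-0.218,-0.02],"twist":[0,0,0]},
    {"gripper":0.085,"translation":[-0.425,-0.218,-0.02],"twist":[0,0,0]},
    {"gripper":0.085,"translation":[-0.425,-0.218,-0.02],"twist":[0,0,0]},
    {"gripper":0.085,"translation":[-0.425,-0.218,-0.02],"twist":[0,0,0]},
    {"gripper":0.085,"translation":[-0.425,-0.218,-0.02],"twist":[0,0,0]},
    {"gripper":0.085,"translation":[-0.425,-0.218,-0.02],"twist":[0,0,0]},
    {"gripper":0.085,"translation":[-0.425,-0.218,-0.02],"twist":[0,0,0]},
    {"gripper":0.085,"translation":[-0.425,-0.218,-0.02],"twist":[0,0,0]},
    {"gripper":0.085,"translation":[-0.425,-0.218,-0.02],"twist":[0,0,0]},
    {"gripper":0.085,"translation":[-0.425,-0.218,-0.02],"twist":[0,0,0]},
    {"gripper":0.085,"translation":[-0.425,-0.218,-0.02],"twist":[0,0,0]},
    {"gripper":0.085,"translation":[-0.425,-0.218,-0.02],"twist":[0,0,0]},
  ],
)

```text
clock: 1.4
position: [0.5186, 0.146, 0.251]
tcp_rot: [-0.608, -3.081, 0.0]
ft_force: [0.1, 0.9, 0.1]
grip_width: 0.998
```

```bash
python3 - <<'E'
from h import *
go((.519,.146,.24))
c=manip.get_calibration("wrist");f=manip.grab_frame("wrist");cv2.imwrite("pics/w1.png",f[:,:,::-1])
print(proj("wrist",(.519,.146,.113),c),c["R"].tolist(),c["t"].tolist())
E
```

```text
clk 1.4 pos [0.5186 0.146  0.251 ] jaw 67.7 j6 -0.99 F [0.1 0.9 0.1] g 0.085
delta t [-0.0003  0.0001  0.011 ] w [-0.0003 -0.0008 -0.    ] rows>= 1
[253.54561096 178.97884679] [[0.3800450021588973, 0.9249678024067743, 0.0006007036102078937], [0.8745471801845378, -0.35953982964194164, 0.32542025218525994], [0.3012192323961374, -0.123148996795862, -0.9455692986888141]] [-0.3323603338616759, -0.4498392047091476, 0.2614622373649576]
```

View pics/w1.png

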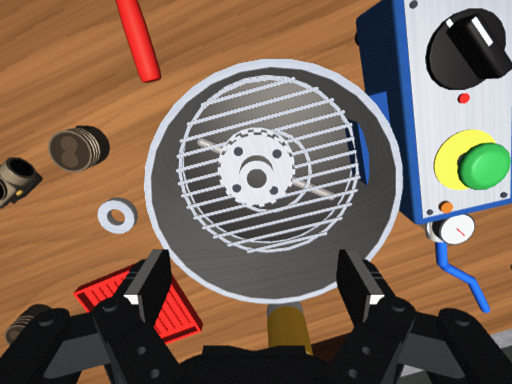

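```bash
python3 - <<'E'
from h import *
c=manip.get_calibration("wrist")
f=cv2.imread("pics/w1.png")[:,:,::-1]
crop(f,140,50,410,310,2.9,"w1c");crop(f,350,0,512,250,2.4,"w1k")
print(ray("wrist",(257,179),.113,c))
E
```

```text
[0.5202735 0.1494821 0.113    ]
```

View pics/w1c.png

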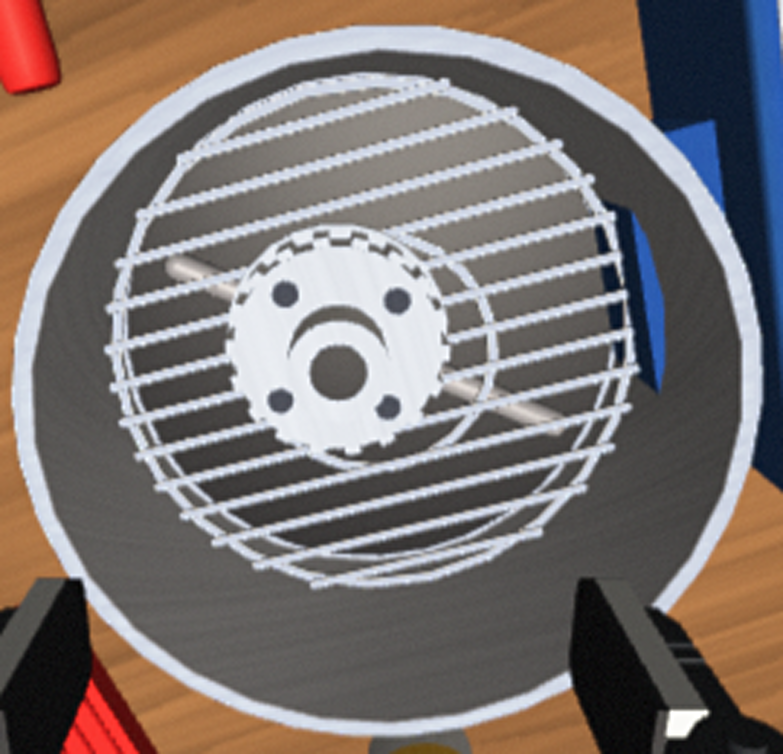

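View pics/w1k.png

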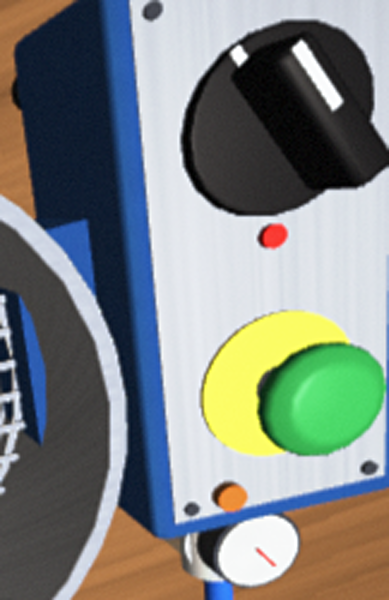

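```bash
python3 - <<'E'
from h import *
from scipy.optimize import least_squares
c=manip.get_calibration("wrist")
W=lambda x,y,k,a,b:((x+.5)/k-.5+a,(y+.5)/k-.5+b)
P=[(12,385),(55,210),(150,105),(280,42),(390,25),(520,45),(640,115),(725,225),(762,370),(745,480),(690,600),(570,690),(410,735),(240,705),(110,610)]
X=np.array([ray("wrist",W(*p,2.9,140,50),.14,c)[:2] for p in P])
r=least_squares(lambda q:np.hypot(*(X-q[:2]).T)-q[2],[.53,.15,.118]);print("rim",r.x.round(4),(r.fun*1e3).round(1))
K=lambda x,y:W(x,y,2.4,350,0)
for n,p,z in [("boss",None,.113),("green",K(325,398),.143),("skirt",K(278,118),.12),("dot",K(273,236),.11),("barpt",K(300,45),.146),("barend2",K(340,105),.146),("yellow",K(288,380),.11)]:
    px=W(338,372,2.9,140,50) if p is None else p
    print(n,ray("wrist",px,z,c).round(4))
go((.520,.149,.088))
E
```

```text
rim [0.5352 0.1596 0.1178] [ 0.7  2.1  1.3  0.  -0.2 -0.3 -1.1 -1.5 -0.9 -0.7  3.4  1.1  0.6 -1.4
 -3.2]
boss [0.519  0.1492 0.113 ]
green [0.5762 0.342  0.143 ]
skirt [0.4789 0.3561 0.12  ]
dot [0.5212 0.3542 0.11  ]
barpt [0.4571 0.3489 0.146 ]
barend2 [0.4789 0.358  0.146 ]
yellow [0.5805 0.3506 0.11  ]
clk 1.4 pos [0.5185 0.1464 0.2511] jaw 67.7 j6 -0.99 F [-0.1  0.2 -0.2] g 0.085
delta t [-0.0004  0.003   0.1631] w [-0.0001 -0.0006 -0.    ] rows>= 4
```

Request:
drive_tool(
  deltas=[
    {"gripper":0.07,"translation":[0,0.003,0.04],"twist":[0,0,0]},
    {"gripper":0.07,"translation":[0,0.003,0.08],"twist":[0,0,0]},
    {"gripper":0.07,"translation":[0,0.003,0.12],"twist":[0,0,0]},
    {"gripper":0.07,"translation":[0,0.003,0.15],"twist":[0,0,0]},
    {"gripper":0.07,"translation":[0,0.003,0.162],"twist":[0,0,0]},
    {"gripper":0.07,"translation":[0,0.003,0.162],"twist":[0,0,0]},
    {"gripper":0.02,"translation":[0,0.003,0.162],"twist":[0,0,0]},
    {"gripper":0.02,"translation":[0,0.003,0.162],"twist":[0,0,0]},
    {"gripper":0.02,"translation":[0,0.003,0.162],"twist":[0,0,0]},
    {"gripper":0.02,"translation":[0,0.003,0.162],"twist":[0,0,0]},
    {"gripper":0.02,"translation":[0,0.003,0.162],"twist":[0,0,0]},
    {"gripper":0.02,"translation":[0,0.003,0.162],"twist":[0,0,0]},
  ],
)

```text
clock: 2.45
position: [0.5215, 0.1487, 0.0917]
tcp_rot: [0.608, 3.079, 0.002]
ft_force: [-2.5, 0.9, 8.4]
grip_width: 0.395
```

Request:
drive_tool(
  deltas=[
    {"gripper":0.02,"translation":[0,0,0],"twist":[0,0,0]},
    {"gripper":0.02,"translation":[0,0,-0.01],"twist":[0,0,0]},
    {"gripper":0.02,"translation":[0,0,-0.02],"twist":[0,0,0]},
    {"gripper":0.02,"translation":[0,0,-0.02],"twist":[0,0,0]},
  ],
)

```text
clock: 2.78
position: [0.5216, 0.1486, 0.112]
tcp_rot: [0.608, 3.079, 0.002]
ft_force: [0.2, 0.0, -2.8]
grip_width: 0.4
```

```bash
python3 - <<'E'
from h import *
go((.67,-.12,.2))
f=manip.grab_frame("wrist");cv2.imwrite("pics/w2.png",f[:,:,::-1])
E
```

```text
clk 2.8 pos [0.5216 0.1486 0.112 ] jaw 67.7 j6 -0.99 F [ 0.2  0.  -2.8] g 0.034
delta t [-0.2396 -0.1919 -0.0876] w [ 0.0021  0.0032 -0.    ] rows>= 8
```

View pics/w2.png

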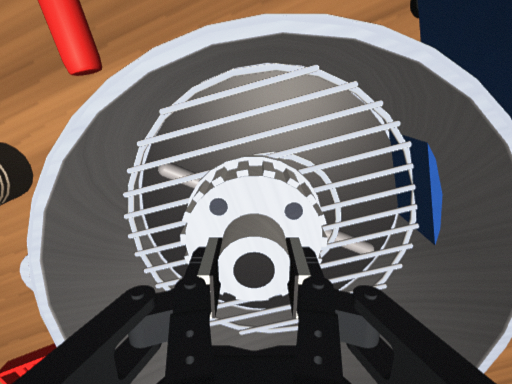

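Request:
drive_tool(
  deltas=[
    {"gripper":0.02,"translation":[0,0,-0.04],"twist":[0,0,0]},
    {"gripper":0.02,"translation":[0,0,-0.08],"twist":[0,0,0]},
    {"gripper":0.02,"translation":[0,0,-0.12],"twist":[0,0,0]},
    {"gripper":0.02,"translation":[-0.03,-0.03,-0.13],"twist":[0,0,0]},
    {"gripper":0.02,"translation":[-0.06,-0.05,-0.13],"twist":[0,0,0]},
    {"gripper":0.02,"translation":[-0.09,-0.07,-0.13],"twist":[0,0,0]},
    {"gripper":0.02,"translation":[-0.12,-0.09,-0.13],"twist":[0,0,0]},
    {"gripper":0.02,"translation":[-0.15,-0.115,-0.13],"twist":[0,0,0]},
    {"gripper":0.02,"translation":[-0.18,-0.14,-0.13],"twist":[0,0,0]},
    {"gripper":0.02,"translation":[-0.21,-0.165,-0.13],"twist":[0,0,0]},
    {"gripper":0.02,"translation":[-0.243,-0.191,-0.13],"twist":[0,0,0]},
    {"gripper":0.02,"translation":[-0.243,-0.191,-0.13],"twist":[0,0,0]},
    {"gripper":0.02,"translation":[-0.243,-0.191,-0.13],"twist":[0,0,0]},
  ],
)

```text
clock: 3.92
position: [0.6726, -0.1226, 0.2381]
tcp_rot: [-0.612, -3.08, -0.0]
ft_force: [-0.4, 0.3, -4.3]
grip_width: 0.398
```

```bash
python3 - <<'E'
from h import *
go((.676,-.119,.043))
for n in("top","wrist"):
    f=manip.grab_frame(n);cv2.imwrite(f"pics/{n}3.png",f[:,:,::-1])
E
```

```text
clk 3.9 pos [ 0.6726 -0.1226  0.2381] jaw 67.5 j6 -1.43 F [-0.4  0.3 -4.3] g 0.034
delta t [-0.002   0.0047  0.195 ] w [-0.0003 -0.0015 -0.    ] rows>= 5
```

View pics/wrist3.png

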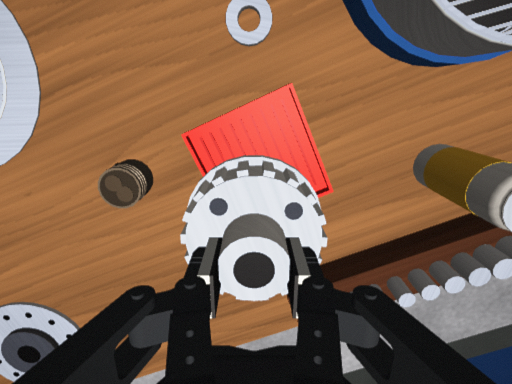

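View pics/top3.png

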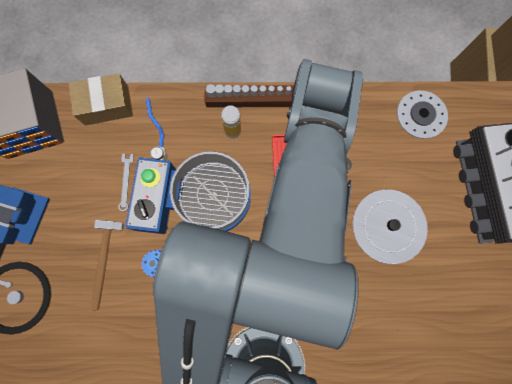

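```bash
python3 - <<'E'
from h import *
q=[ray("wrist",p,.018).round(4) for p in [(183,134),(293,85),(330,190)]];print(q,(q[0]+q[2])/2, np.linalg.norm(q[0]-q[1]))
E
```

```text
[array([ 0.6094, -0.1876,  0.018 ]), array([ 0.6075, -0.0438,  0.018 ]), array([ 0.7472, -0.043 ,  0.018 ])] [ 0.6783 -0.1153  0.018 ] 0.14381255160798725
```

Request:
drive_tool(
  deltas=[
    {"gripper":0.02,"translation":[-0.002,0.007,0.035],"twist":[0,0,0]},
    {"gripper":0.02,"translation":[-0.002,0.007,0.07],"twist":[0,0,0]},
    {"gripper":0.02,"translation":[-0.002,0.007,0.105],"twist":[0,0,0]},
    {"gripper":0.02,"translation":[-0.002,0.007,0.14],"twist":[0,0,0]},
    {"gripper":0.02,"translation":[-0.002,0.007,0.17],"twist":[0,0,0]},
    {"gripper":0.02,"translation":[-0.002,0.007,0.185],"twist":[0,0,0]},
    {"gripper":0.02,"translation":[-0.002,0.007,0.192],"twist":[0,0,0]},
    {"gripper":0.02,"translation":[-0.002,0.007,0.196],"twist":[0,0,0]},
    {"gripper":0.02,"translation":[-0.002,0.007,0.197],"twist":[0,0,0]},
    {"gripper":0.02,"translation":[-0.002,0.007,0.197],"twist":[0,0,0]},
  ],
)

```text
clock: 4.85
position: [0.678, -0.115, 0.044]
tcp_rot: [0.608, 3.08, -0.0]
ft_force: [0.0, -0.1, -3.0]
grip_width: 0.406
```

Request:
drive_tool(
  deltas=[
    {"gripper":0.02,"translation":[0,0,0.002],"twist":[0,0,0]},
    {"gripper":0.02,"translation":[0,0,0.004],"twist":[0,0,0]},
    {"gripper":0.02,"translation":[0,0,0.004],"twist":[0,0,0]},
  ],
)

```text
clock: 5.1
position: [0.678, -0.1152, 0.0407]
tcp_rot: [0.608, 3.08, -0.0]
ft_force: [-4.3, 0.1, 9.0]
grip_width: 0.403
```

Touching down. Release, then lift.

Request:
drive_tool(
  deltas=[
    {"gripper":0.06,"translation":[0,0,0],"twist":[0,0,0]},
    {"gripper":0.06,"translation":[0,0,0],"twist":[0,0,0]},
    {"gripper":0.06,"translation":[0,0,0],"twist":[0,0,0]},
    {"gripper":0.06,"translation":[0,0,0],"twist":[0,0,0]},
    {"gripper":0.06,"translation":[0,0,-0.015],"twist":[0,0,0]},
    {"gripper":0.06,"translation":[0,0,-0.04],"twist":[0,0,0]},
    {"gripper":0.08,"translation":[0,0,-0.08],"twist":[0,0,0]},
    {"gripper":0.08,"translation":[0,0,-0.12],"twist":[0,0,0]},
    {"gripper":0.08,"translation":[0,0,-0.16],"twist":[0,0,0]},
    {"gripper":0.08,"translation":[0,0,-0.18],"twist":[0,0,0]},
    {"gripper":0.08,"translation":[0,0,-0.18],"twist":[0,0,0]},
  ],
)

```text
clock: 6.02
position: [0.6791, -0.1153, 0.2258]
tcp_rot: [0.606, 3.072, -0.001]
ft_force: [0.6, 0.3, 0.4]
grip_width: 0.935
```

```bash
python3 - <<'E'
from h import *
c=manip.get_calibration("wrist")
f=manip.grab_frame("wrist");cv2.imwrite(f"pics/w4.png",f[:,:,::-1])
go((.635,-.281,.2),90)
E
```

```text
clk 6.1 pos [ 0.6781 -0.1152  0.2224] jaw 67.7 j6 -1.42 F [ 0.  -0.8 -1.2] g 0.080
delta t [-0.023  -0.1698  0.0223] w [-2.000e-04  5.800e-03 -3.898e-01] rows>= 5
```

View pics/w4.png

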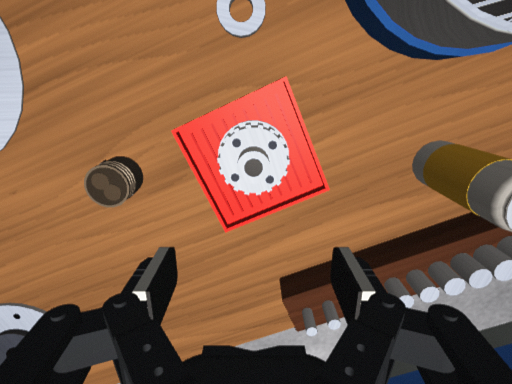

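```bash
python3 - <<'E'
from h import *
p=ray("wrist",(109,187),.046);print(p)
go((p[0],p[1],.2))
go((p[0],p[1],.02))
E
```

```text
[ 0.63633994 -0.27590386  0.046     ]
clk 6.1 pos [ 0.6781 -0.1152  0.2224] jaw 67.7 j6 -1.42 F [ 0.  -0.8 -1.2] g 0.080
delta t [-0.0223 -0.1646  0.0223] w [ 0.0009  0.0057 -0.    ] rows>= 5
clk 6.1 pos [ 0.6781 -0.1152  0.2224] jaw 67.7 j6 -1.42 F [ 0.  -0.8 -1.2] g 0.080
delta t [-0.0213 -0.1647  0.2023] w [ 0.0009  0.0057 -0.    ] rows>= 7
```

Request:
drive_tool(
  deltas=[
    {"gripper":0.085,"translation":[-0.005,-0.04,0.02],"twist":[0,0,0]},
    {"gripper":0.085,"translation":[-0.01,-0.08,0.04],"twist":[0,0,0]},
    {"gripper":0.085,"translation":[-0.015,-0.12,0.06],"twist":[0,0,0]},
    {"gripper":0.085,"translation":[-0.022,-0.16,0.07],"twist":[0,0,0]},
    {"gripper":0.085,"translation":[-0.022,-0.167,0.075],"twist":[0,0,0]},
    {"gripper":0.085,"translation":[-0.022,-0.167,0.075],"twist":[0,0,0]},
    {"gripper":0.085,"translation":[-0.022,-0.167,0.075],"twist":[0,0,0]},
  ],
)

```text
clock: 6.65
position: [0.6333, -0.278, 0.1423]
tcp_rot: [-0.611, -3.08, -0.001]
ft_force: [-0.1, 0.3, 0.2]
grip_width: 0.998
```

```bash
python3 - <<'E'
from h import *
f=manip.grab_frame("wrist");cv2.imwrite(f"pics/w5.png",f[:,:,::-1])
go((.636,-.278,.02))
E
```

```text
clk 6.7 pos [ 0.634  -0.2771  0.1431] jaw 67.7 j6 -1.66 F [ 0.   0.7 -0.2] g 0.085
delta t [-2.300e-03 -1.000e-04  1.231e-01] w [ 0.0004 -0.0008  0.    ] rows>= 3
```

View pics/w5.png

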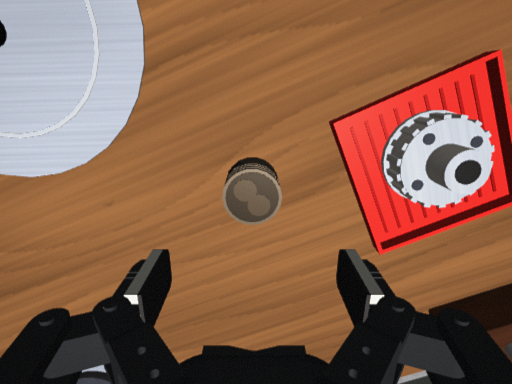

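```bash
python3 - <<'E'
from h import *
p=ray("wrist",(252,195),.046);print(p)
go((p[0],p[1],.019))
E
```

```text
[ 0.63584531 -0.27919706  0.046     ]
clk 6.7 pos [ 0.634  -0.2771  0.1431] jaw 67.7 j6 -1.66 F [ 0.   0.7 -0.2] g 0.085
delta t [-0.0026 -0.0013  0.1241] w [ 0.0004 -0.0008  0.    ] rows>= 3
```

Request:
drive_tool(
  deltas=[
    {"gripper":0.085,"translation":[-0.0026,-0.0013,0.04],"twist":[0,0,0]},
    {"gripper":0.085,"translation":[-0.0026,-0.0013,0.08],"twist":[0,0,0]},
    {"gripper":0.085,"translation":[-0.0026,-0.0013,0.11],"twist":[0,0,0]},
    {"gripper":0.085,"translation":[-0.0026,-0.0013,0.123],"twist":[0,0,0]},
    {"gripper":0.085,"translation":[-0.0026,-0.0013,0.123],"twist":[0,0,0]},
    {"gripper":0.03,"translation":[-0.0026,-0.0013,0.123],"twist":[0,0,0]},
    {"gripper":0.03,"translation":[-0.0026,-0.0013,0.123],"twist":[0,0,0]},
    {"gripper":0.03,"translation":[-0.0026,-0.0013,0.123],"twist":[0,0,0]},
    {"gripper":0.03,"translation":[-0.0026,-0.0013,0.123],"twist":[0,0,0]},
    {"gripper":0.03,"translation":[-0.0026,-0.0013,0.123],"twist":[0,0,0]},
  ],
)

```text
clock: 7.53
position: [0.6374, -0.2805, 0.0234]
tcp_rot: [0.608, 3.078, -0.002]
ft_force: [0.4, 1.9, 7.6]
grip_width: 0.591
```

```bash
python3 - <<'E'
from h import *
go((.483,.178,.22))
E
```

```text
clk 7.5 pos [ 0.6374 -0.2805  0.0234] jaw 67.7 j6 -1.66 F [0.4 1.9 7.6] g 0.050
delta t [ 0.3162  0.3654 -0.1981] w [-0.0002  0.0045  0.    ] rows>= 13
```

Request:
drive_tool(
  deltas=[
    {"gripper":0.03,"translation":[0,0,-0.03],"twist":[0,0,0]},
    {"gripper":0.03,"translation":[0,0,-0.07],"twist":[0,0,0]},
    {"gripper":0.03,"translation":[0,0,-0.11],"twist":[0,0,0]},
    {"gripper":0.03,"translation":[0,0,-0.15],"twist":[0,0,0]},
    {"gripper":0.03,"translation":[0.02,0.025,-0.18],"twist":[0,0,0]},
    {"gripper":0.03,"translation":[0.046,0.053,-0.2],"twist":[0,0,0]},
    {"gripper":0.03,"translation":[0.072,0.083,-0.2],"twist":[0,0,0]},
    {"gripper":0.03,"translation":[0.098,0.113,-0.2],"twist":[0,0,0]},
    {"gripper":0.03,"translation":[0.124,0.143,-0.2],"twist":[0,0,0]},
    {"gripper":0.03,"translation":[0.15,0.173,-0.2],"twist":[0,0,0]},
    {"gripper":0.03,"translation":[0.176,0.203,-0.2],"twist":[0,0,0]},
    {"gripper":0.03,"translation":[0.202,0.233,-0.2],"twist":[0,0,0]},
    {"gripper":0.03,"translation":[0.228,0.263,-0.2],"twist":[0,0,0]},
    {"gripper":0.03,"translation":[0.254,0.293,-0.2],"twist":[0,0,0]},
    {"gripper":0.03,"translation":[0.28,0.323,-0.2],"twist":[0,0,0]},
    {"gripper":0.03,"translation":[0.306,0.353,-0.2],"twist":[0,0,0]},
    {"gripper":0.03,"translation":[0.316,0.366,-0.2],"twist":[0,0,0]},
    {"gripper":0.03,"translation":[0.316,0.366,-0.2],"twist":[0,0,0]},
  ],
)

```text
clock: 9.03
position: [0.4816, 0.1817, 0.2217]
tcp_rot: [0.603, 3.082, 0.002]
ft_force: [0.1, -1.6, -1.6]
grip_width: 0.586
```

```bash
python3 - <<'E'
from h import *
go((.483,.178,.081))
f=manip.grab_frame("wrist");cv2.imwrite(f"pics/w6.png",f[:,:,::-1])
E
```

```text
clk 9.0 pos [0.4816 0.1817 0.2217] jaw 67.9 j6 -0.91 F [ 0.1 -1.6 -1.6] g 0.050
delta t [-0.0025 -0.0032  0.1407] w [ 0.0019  0.0013 -0.    ] rows>= 4
```

View pics/w6.png

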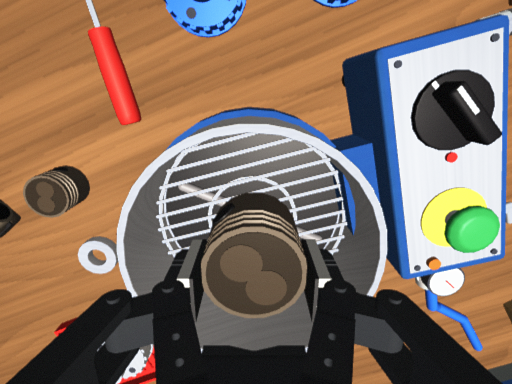

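Request:
drive_tool(
  deltas=[
    {"gripper":0.03,"translation":[-0.002,-0.003,0.035],"twist":[0,0,0]},
    {"gripper":0.03,"translation":[-0.002,-0.003,0.07],"twist":[0,0,0]},
    {"gripper":0.03,"translation":[-0.002,-0.003,0.105],"twist":[0,0,0]},
    {"gripper":0.03,"translation":[-0.002,-0.003,0.125],"twist":[0,0,0]},
    {"gripper":0.03,"translation":[-0.002,-0.003,0.135],"twist":[0,0,0]},
    {"gripper":0.03,"translation":[-0.002,-0.003,0.14],"twist":[0,0,0]},
    {"gripper":0.03,"translation":[-0.002,-0.003,0.143],"twist":[0,0,0]},
    {"gripper":0.03,"translation":[-0.002,-0.003,0.144],"twist":[0,0,0]},
    {"gripper":0.03,"translation":[-0.002,-0.003,0.144],"twist":[0,0,0]},
  ],
)

```text
clock: 9.83
position: [0.4842, 0.1749, 0.0784]
tcp_rot: [0.608, 3.08, 0.001]
ft_force: [-2.7, -2.7, 4.6]
grip_width: 0.586
```

Request:
drive_tool(
  deltas=[
    {"gripper":0.075,"translation":[0,0,0],"twist":[0,0,0]},
    {"gripper":0.075,"translation":[0,0,0],"twist":[0,0,0]},
    {"gripper":0.075,"translation":[0,0,0],"twist":[0,0,0]},
    {"gripper":0.075,"translation":[0,0,-0.01],"twist":[0,0,0]},
    {"gripper":0.075,"translation":[0,0,-0.04],"twist":[0,0,0]},
    {"gripper":0.075,"translation":[0,0,-0.08],"twist":[0,0,0]},
    {"gripper":0.075,"translation":[0,0,-0.12],"twist":[0,0,0]},
    {"gripper":0.075,"translation":[0,0,-0.15],"twist":[0,0,0]},
    {"gripper":0.075,"translation":[0,0,-0.15],"twist":[0,0,0]},
  ],
)

```text
clock: 10.58
position: [0.4858, 0.1758, 0.2334]
tcp_rot: [0.606, 3.073, 0.007]
ft_force: [0.1, 0.2, 0.2]
grip_width: 0.879
```

```bash
python3 - <<'E'
from h import *
c=manip.get_calibration("wrist")
f=manip.grab_frame("wrist");cv2.imwrite(f"pics/w7.png",f[:,:,::-1])
go((.421,-.053,.16))
print(c["R"].tolist(),c["t"].tolist())
E
```

```text
clk 10.6 pos [0.4847 0.1755 0.2302] jaw 67.7 j6 -0.92 F [-0.1 -0.1  0.2] g 0.075
delta t [-0.0275 -0.2359  0.0693] w [ 0.0042  0.0055 -0.    ] rows>= 6
[[0.37998904646536036, 0.9249627002683598, 0.007233787293844328], [0.8709088529792457, -0.36039587181601834, 0.3341146291025711], [0.3116505966121719, -0.12065992992803554, -0.9425046880207234]] [-0.34895892645967724, -0.4047710105527221, 0.2520993320543863]
```

View pics/w7.png

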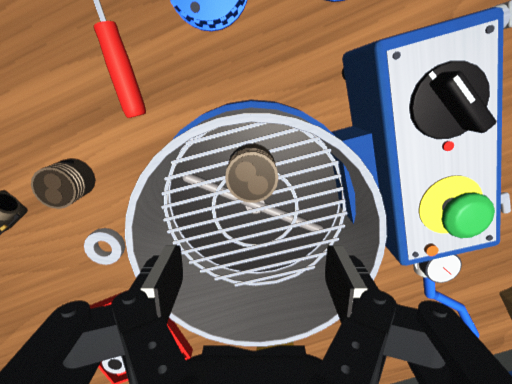

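Request:
drive_tool(
  deltas=[
    {"gripper":0.085,"translation":[-0.005,-0.04,-0.01],"twist":[0,0,0]},
    {"gripper":0.085,"translation":[-0.01,-0.08,0],"twist":[0,0,0]},
    {"gripper":0.085,"translation":[-0.014,-0.12,0.015],"twist":[0,0,0]},
    {"gripper":0.085,"translation":[-0.019,-0.16,0.03],"twist":[0,0,0]},
    {"gripper":0.085,"translation":[-0.024,-0.2,0.05],"twist":[0,0,0]},
    {"gripper":0.085,"translation":[-0.0275,-0.236,0.08],"twist":[0,0,0]},
    {"gripper":0.085,"translation":[-0.0275,-0.236,0.085],"twist":[0,0,0]},
    {"gripper":0.085,"translation":[-0.0275,-0.236,0.085],"twist":[0,0,0]},
    {"gripper":0.085,"translation":[-0.0275,-0.236,0.085],"twist":[0,0,0]},
  ],
)

```text
clock: 11.38
position: [0.4187, -0.0537, 0.1409]
tcp_rot: [-0.61, -3.08, -0.0]
ft_force: [0.1, 0.1, 0.4]
grip_width: 0.993
```

```bash
python3 - <<'E'
from h import *
f=manip.grab_frame("wrist");cv2.imwrite(f"pics/w8.png",f[:,:,::-1])
go((.421,-.053,.02))
E
```

```text
clk 11.4 pos [ 0.4194 -0.0533  0.1416] jaw 67.7 j6 -1.42 F [0.9 0.2 0.3] g 0.085
delta t [-0.0014  0.0008  0.1216] w [ 0.0001 -0.0002  0.    ] rows>= 3
```

View pics/w8.png

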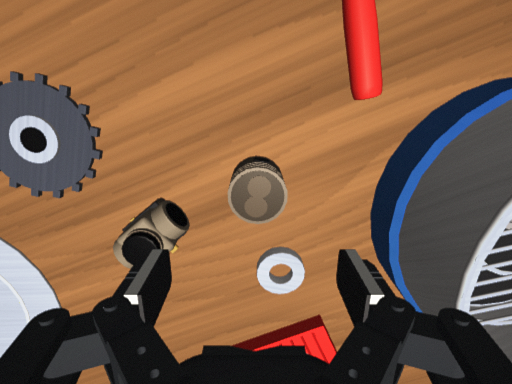

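```bash
python3 - <<'E'
from h import *
p=ray("wrist",(258,195),.046);print(p, "carb",ray("wrist",(140,245),.062),"ring",ray("wrist",(281,272),.015))
go((p[0],p[1],.02))
E
```

```text
[ 0.42269968 -0.05036246  0.046     ] carb [ 0.42094957 -0.15844064  0.062     ] ring [ 0.52371405 -0.06428302  0.015     ]
clk 11.4 pos [ 0.4194 -0.0533  0.1416] jaw 67.7 j6 -1.42 F [0.9 0.2 0.3] g 0.085
delta t [-0.002   0.0039  0.1216] w [ 0.0001 -0.0002  0.    ] rows>= 3
```

Request:
drive_tool(
  deltas=[
    {"gripper":0.07,"translation":[-0.002,0.003,0.02],"twist":[0,0,0]},
    {"gripper":0.07,"translation":[-0.002,0.003,0.05],"twist":[0,0,0]},
    {"gripper":0.07,"translation":[-0.002,0.003,0.085],"twist":[0,0,0]},
    {"gripper":0.07,"translation":[-0.002,0.003,0.11],"twist":[0,0,0]},
    {"gripper":0.07,"translation":[-0.002,0.003,0.122],"twist":[0,0,0]},
    {"gripper":0.07,"translation":[-0.002,0.003,0.122],"twist":[0,0,0]},
    {"gripper":0.03,"translation":[-0.002,0.003,0.122],"twist":[0,0,0]},
    {"gripper":0.03,"translation":[-0.002,0.003,0.122],"twist":[0,0,0]},
    {"gripper":0.03,"translation":[-0.002,0.003,0.122],"twist":[0,0,0]},
    {"gripper":0.03,"translation":[-0.002,0.003,0.122],"twist":[0,0,0]},
    {"gripper":0.03,"translation":[-0.002,0.003,0.122],"twist":[0,0,0]},
  ],
)

```text
clock: 12.35
position: [0.4232, -0.0514, 0.0208]
tcp_rot: [0.608, 3.08, 0.0]
ft_force: [-0.5, 4.9, 9.9]
grip_width: 0.588
```

```bash
python3 - <<'E'
from h import *
go((.585,.136,.23))
E
```

```text
clk 12.3 pos [ 0.4232 -0.0514  0.0208] jaw 67.7 j6 -1.41 F [-0.5  4.9  9.9] g 0.050
delta t [-0.0791  0.235  -0.2089] w [ 0.0007  0.0026 -0.    ] rows>= 8
```

Request:
drive_tool(
  deltas=[
    {"gripper":0.03,"translation":[0,0,-0.03],"twist":[0,0,0]},
    {"gripper":0.03,"translation":[0,0,-0.07],"twist":[0,0,0]},
    {"gripper":0.03,"translation":[0,0,-0.11],"twist":[0,0,0]},
    {"gripper":0.03,"translation":[0,0,-0.15],"twist":[0,0,0]},
    {"gripper":0.03,"translation":[-0.005,0.015,-0.18],"twist":[0,0,0]},
    {"gripper":0.03,"translation":[-0.016,0.046,-0.2],"twist":[0,0,0]},
    {"gripper":0.03,"translation":[-0.028,0.084,-0.21],"twist":[0,0,0]},
    {"gripper":0.03,"translation":[-0.041,0.122,-0.21],"twist":[0,0,0]},
    {"gripper":0.03,"translation":[-0.054,0.16,-0.21],"twist":[0,0,0]},
    {"gripper":0.03,"translation":[-0.066,0.197,-0.21],"twist":[0,0,0]},
    {"gripper":0.03,"translation":[-0.079,0.235,-0.21],"twist":[0,0,0]},
    {"gripper":0.03,"translation":[-0.079,0.235,-0.21],"twist":[0,0,0]},
    {"gripper":0.03,"translation":[-0.079,0.235,-0.21],"twist":[0,0,0]},
  ],
)

```text
clock: 13.43
position: [0.5848, 0.1372, 0.2294]
tcp_rot: [0.605, 3.083, 0.0]
ft_force: [0.2, -0.5, -2.4]
grip_width: 0.591
```

```bash
python3 - <<'E'
from h import *
go((.585,.136,.076))
f=manip.grab_frame("wrist");cv2.imwrite(f"pics/w9.png",f[:,:,::-1])
E
```

```text
clk 13.4 pos [0.5848 0.1372 0.2294] jaw 67.8 j6 -1.03 F [ 0.2 -0.5 -2.4] g 0.050
delta t [-0.0007 -0.0011  0.1534] w [ 0.      0.0002 -0.    ] rows>= 4
```

View pics/w9.png

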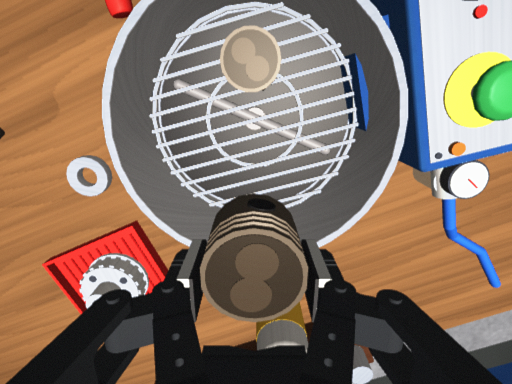

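Request:
drive_tool(
  deltas=[
    {"gripper":0.03,"translation":[0,0,0.035],"twist":[0,0,0]},
    {"gripper":0.03,"translation":[0,0,0.07],"twist":[0,0,0]},
    {"gripper":0.03,"translation":[0,0,0.105],"twist":[0,0,0]},
    {"gripper":0.03,"translation":[0,0,0.135],"twist":[0,0,0]},
    {"gripper":0.03,"translation":[0,0,0.147],"twist":[0,0,0]},
    {"gripper":0.03,"translation":[0,0,0.153],"twist":[0,0,0]},
    {"gripper":0.03,"translation":[0,0,0.155],"twist":[0,0,0]},
    {"gripper":0.03,"translation":[0,0,0.155],"twist":[0,0,0]},
  ],
)

```text
clock: 14.15
position: [0.585, 0.1354, 0.0763]
tcp_rot: [0.609, 3.08, 0.001]
ft_force: [0.5, 1.0, -2.2]
grip_width: 0.59
```

Request:
drive_tool(
  deltas=[
    {"gripper":0.03,"translation":[0,0,0.002],"twist":[0,0,0]},
    {"gripper":0.03,"translation":[0,0,0.003],"twist":[0,0,0]},
    {"gripper":0.03,"translation":[0,0,0.003],"twist":[0,0,0]},
  ],
)

```text
clock: 14.4
position: [0.5856, 0.1355, 0.0757]
tcp_rot: [0.608, 3.079, 0.001]
ft_force: [-11.6, -3.3, 28.2]
grip_width: 0.587
```

Request:
drive_tool(
  deltas=[
    {"gripper":0.03,"translation":[0,0,-0.003],"twist":[0,0,0]},
    {"gripper":0.07,"translation":[0,0,-0.003],"twist":[0,0,0]},
    {"gripper":0.07,"translation":[0,0,-0.003],"twist":[0,0,0]},
    {"gripper":0.07,"translation":[0,0,-0.003],"twist":[0,0,0]},
    {"gripper":0.07,"translation":[0,0,-0.015],"twist":[0,0,0]},
    {"gripper":0.07,"translation":[0,0,-0.05],"twist":[0,0,0]},
    {"gripper":0.07,"translation":[0,0,-0.09],"twist":[0,0,0]},
    {"gripper":0.07,"translation":[0,0,-0.13],"twist":[0,0,0]},
    {"gripper":0.07,"translation":[0,0,-0.16],"twist":[0,0,0]},
    {"gripper":0.07,"translation":[0,0,-0.16],"twist":[0,0,0]},
  ],
)

```text
clock: 15.23
position: [0.5869, 0.1362, 0.239]
tcp_rot: [0.606, 3.072, 0.006]
ft_force: [1.0, -0.5, 0.6]
grip_width: 0.819
```

```bash
python3 - <<'E'
from h import *
f=manip.grab_frame("wrist");cv2.imwrite(f"pics/w10.png",f[:,:,::-1])
go((.423,-.160,.17),21)
E
```

```text
clk 15.3 pos [0.5859 0.136  0.2355] jaw 67.7 j6 -1.03 F [-0.8 -0.1 -0.7] g 0.070
delta t [ 0.0386 -0.3359  0.0641] w [0.0056 0.004  0.8145] rows>= 9
```

View pics/w10.png

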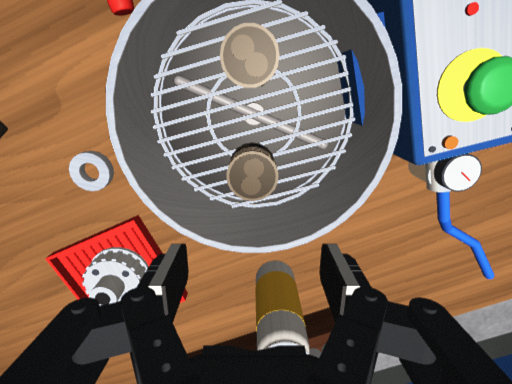

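Request:
drive_tool(
  deltas=[
    {"gripper":0.07,"translation":[0.004,-0.033,0],"twist":[0,0,0.08]},
    {"gripper":0.07,"translation":[0.008,-0.067,0],"twist":[0,0,0.16]},
    {"gripper":0.07,"translation":[0.012,-0.1,0],"twist":[0,0,0.24]},
    {"gripper":0.07,"translation":[0.016,-0.134,0],"twist":[0,0,0.32]},
    {"gripper":0.07,"translation":[0.02,-0.168,0],"twist":[0,0,0.4]},
    {"gripper":0.07,"translation":[0.023,-0.2,0.01],"twist":[0,0,0.48]},
    {"gripper":0.07,"translation":[0.027,-0.235,0.02],"twist":[0,0,0.57]},
    {"gripper":0.07,"translation":[0.031,-0.27,0.04],"twist":[0,0,0.65]},
    {"gripper":0.07,"translation":[0.035,-0.302,0.055],"twist":[0,0,0.73]},
    {"gripper":0.07,"translation":[0.039,-0.336,0.07],"twist":[0,0,0.815]},
    {"gripper":0.07,"translation":[0.039,-0.336,0.07],"twist":[0,0,0.815]},
    {"gripper":0.07,"translation":[0.039,-0.336,0.07],"twist":[0,0,0.815]},
    {"gripper":0.07,"translation":[0.039,-0.336,0.07],"twist":[0,0,0.815]},
  ],
)

```text
clock: 16.37
position: [0.4208, -0.1599, 0.1612]
tcp_rot: [-1.779, -2.589, -0.0]
ft_force: [0.2, 0.0, 0.4]
grip_width: 0.818
```

```bash
python3 - <<'E'
from h import *
f=manip.grab_frame("wrist");crop(f,120,80,400,290,2.8,"w11")
go((.423,-.160,.02),21)
E
```

```text
clk 16.4 pos [ 0.4212 -0.1596  0.1614] jaw 21.1 j6 -0.83 F [-0.6  1.  -0.3] g 0.070
delta t [-0.001   0.0016  0.1414] w [ 0.0002 -0.      0.0009] rows>= 4
```

View pics/w11.png

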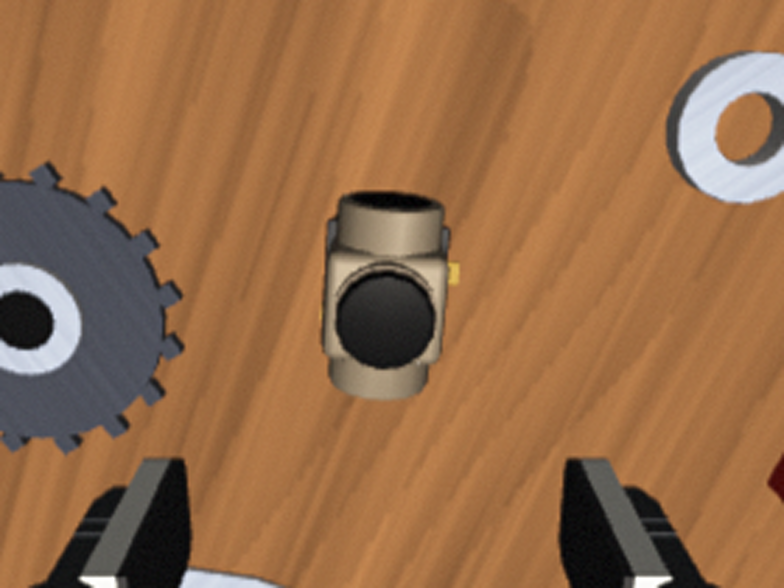

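```bash
python3 - <<'E'
from h import *
p=ray("wrist",(257.3,194.8),.062);print(p,"spr",ray("wrist",(128,194),.01))
go((p[0],p[1],.021),18)
E
```

```text
[ 0.42547328 -0.16133899  0.062     ] spr [ 0.30459361 -0.2269067   0.01      ]
clk 16.4 pos [ 0.4212 -0.1596  0.1614] jaw 21.1 j6 -0.83 F [-0.6  1.  -0.3] g 0.070
delta t [-0.0031  0.0034  0.1404] w [ 0.0002 -0.      0.0533] rows>= 4
```

Request:
drive_tool(
  deltas=[
    {"gripper":0.065,"translation":[-0.003,0.003,0.03],"twist":[0,0,0.055]},
    {"gripper":0.065,"translation":[-0.003,0.003,0.07],"twist":[0,0,0.055]},
    {"gripper":0.065,"translation":[-0.003,0.003,0.105],"twist":[0,0,0.055]},
    {"gripper":0.065,"translation":[-0.003,0.003,0.13],"twist":[0,0,0.055]},
    {"gripper":0.065,"translation":[-0.003,0.003,0.14],"twist":[0,0,0.055]},
    {"gripper":0.065,"translation":[-0.003,0.003,0.14],"twist":[0,0,0.055]},
    {"gripper":0.03,"translation":[-0.003,0.003,0.14],"twist":[0,0,0.055]},
    {"gripper":0.03,"translation":[-0.003,0.003,0.14],"twist":[0,0,0.055]},
    {"gripper":0.03,"translation":[-0.003,0.003,0.14],"twist":[0,0,0.055]},
    {"gripper":0.03,"translation":[-0.003,0.003,0.14],"twist":[0,0,0.055]},
    {"gripper":0.03,"translation":[-0.003,0.003,0.14],"twist":[0,0,0.055]},
  ],
)

```text
clock: 17.33
position: [0.4258, -0.1622, 0.0231]
tcp_rot: [1.849, 2.536, 0.001]
ft_force: [0.2, 2.8, 9.4]
grip_width: 0.483
```

```bash
python3 - <<'E'
from h import *
go((.513,.106,.24),-22)
go((.556,.209,.24),-22)
E
```

```text
clk 17.3 pos [ 0.4258 -0.1622  0.0231] jaw 17.8 j6 -0.78 F [0.2 2.8 9.4] g 0.041
delta t [ 0.2282  0.1657 -0.217 ] w [0.0031 0.0012 0.6951] rows>= 9
clk 17.3 pos [ 0.4258 -0.1622  0.0231] jaw 17.8 j6 -0.78 F [0.2 2.8 9.4] g 0.041
delta t [ 0.3131  0.2381 -0.217 ] w [0.0031 0.0012 0.6951] rows>= 11
```

Request:
drive_tool(
  deltas=[
    {"gripper":0.03,"translation":[0,0,-0.03],"twist":[0,0,0]},
    {"gripper":0.03,"translation":[0,0,-0.07],"twist":[0,0,0]},
    {"gripper":0.03,"translation":[0,0,-0.11],"twist":[0,0,0]},
    {"gripper":0.03,"translation":[0,0,-0.15],"twist":[0,0,0]},
    {"gripper":0.03,"translation":[0.01,0.01,-0.18],"twist":[0,0,0.07]},
    {"gripper":0.03,"translation":[0.03,0.02,-0.2],"twist":[0,0,0.14]},
    {"gripper":0.03,"translation":[0.055,0.04,-0.215],"twist":[0,0,0.21]},
    {"gripper":0.03,"translation":[0.08,0.058,-0.217],"twist":[0,0,0.28]},
    {"gripper":0.03,"translation":[0.105,0.076,-0.217],"twist":[0,0,0.35]},
    {"gripper":0.03,"translation":[0.13,0.094,-0.217],"twist":[0,0,0.42]},
    {"gripper":0.03,"translation":[0.155,0.112,-0.217],"twist":[0,0,0.5]},
    {"gripper":0.03,"translation":[0.18,0.13,-0.217],"twist":[0,0,0.57]},
    {"gripper":0.03,"translation":[0.205,0.148,-0.217],"twist":[0,0,0.64]},
    {"gripper":0.03,"translation":[0.227,0.163,-0.217],"twist":[0,0,0.695]},
    {"gripper":0.03,"translation":[0.227,0.163,-0.217],"twist":[0,0,0.695]},
    {"gripper":0.03,"translation":[0.227,0.163,-0.217],"twist":[0,0,0.695]},
  ],
)

```text
clock: 18.67
position: [0.5102, 0.105, 0.239]
tcp_rot: [2.602, 1.76, 0.001]
ft_force: [-0.0, 0.3, -2.0]
grip_width: 0.478
```

```bash
python3 - <<'E'
from h import *
go((.512,.103,.080),-22)
f=manip.grab_frame("wrist");cv2.imwrite(f"pics/w12.png",f[:,:,::-1])
E
```

```text
clk 18.7 pos [0.5102 0.105  0.239 ] jaw -21.9 j6 0.50 F [-0.   0.3 -2. ] g 0.041
delta t [-0.0012  0.0023  0.159 ] w [ 0.0007 -0.0002  0.0026] rows>= 4
```

View pics/w12.png

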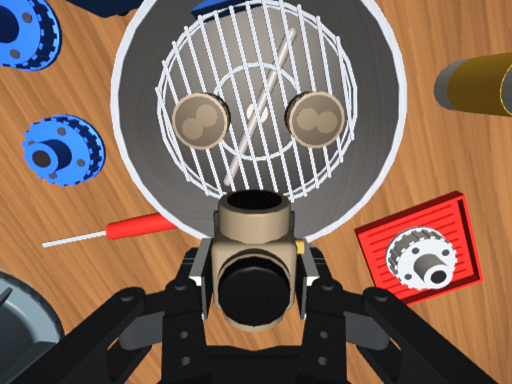

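Request:
drive_tool(
  deltas=[
    {"gripper":0.03,"translation":[-0.001,0.002,0.035],"twist":[0,0,0]},
    {"gripper":0.03,"translation":[-0.001,0.002,0.07],"twist":[0,0,0]},
    {"gripper":0.03,"translation":[-0.001,0.002,0.105],"twist":[0,0,0]},
    {"gripper":0.03,"translation":[-0.001,0.002,0.14],"twist":[0,0,0]},
    {"gripper":0.03,"translation":[-0.001,0.002,0.154],"twist":[0,0,0]},
    {"gripper":0.03,"translation":[-0.001,0.002,0.159],"twist":[0,0,0]},
    {"gripper":0.03,"translation":[-0.001,0.002,0.161],"twist":[0,0,0]},
    {"gripper":0.03,"translation":[-0.001,0.002,0.161],"twist":[0,0,0]},
    {"gripper":0.03,"translation":[-0.001,0.002,0.161],"twist":[0,0,0]},
  ],
)

```text
clock: 19.47
position: [0.5123, 0.1016, 0.0785]
tcp_rot: [2.604, 1.756, 0.002]
ft_force: [1.0, 0.2, -2.7]
grip_width: 0.476
```

Request:
drive_tool(
  deltas=[
    {"gripper":0.03,"translation":[0,0,0.001],"twist":[0,0,0]},
    {"gripper":0.03,"translation":[0,0,0.001],"twist":[0,0,0]},
    {"gripper":0.065,"translation":[0,0,0.001],"twist":[0,0,0]},
    {"gripper":0.065,"translation":[0,0,0.001],"twist":[0,0,0]},
    {"gripper":0.065,"translation":[0,0,0.001],"twist":[0,0,0]},
    {"gripper":0.065,"translation":[0,0,-0.01],"twist":[0,0,0]},
    {"gripper":0.065,"translation":[0,0,-0.04],"twist":[0,0,0]},
    {"gripper":0.065,"translation":[0,0,-0.08],"twist":[0,0,0]},
    {"gripper":0.065,"translation":[0,0,-0.12],"twist":[0,0,0]},
    {"gripper":0.065,"translation":[0,0,-0.16],"twist":[0,0,0]},
    {"gripper":0.065,"translation":[0,0,-0.18],"twist":[0,0,0]},
    {"gripper":0.065,"translation":[0,0,-0.18],"twist":[0,0,0]},
    {"gripper":0.065,"translation":[0,0,-0.18],"twist":[0,0,0]},
  ],
)

```text
clock: 20.55
position: [0.512, 0.1024, 0.2587]
tcp_rot: [2.603, 1.756, 0.004]
ft_force: [-0.4, 0.0, -0.3]
grip_width: 0.756
```

```bash
python3 - <<'E'
from h import *
f=manip.grab_frame("wrist");cv2.imwrite(f"pics/w13.png",f[:,:,::-1])
crop(f,70,0,430,250,2.2,"w13c")
c=manip.get_calibration("wrist");np.savez("c13.npz",**c)
go((.43,-.425,.18))
E
```

```text
clk 20.6 pos [0.5115 0.1023 0.2573] jaw -22.0 j6 0.49 F [ 0.   0.1 -0.7] g 0.065
delta t [-0.5194  0.122   0.0773] w [-0.0001  0.0001  0.    ] rows>= 13
```

View pics/w13.png

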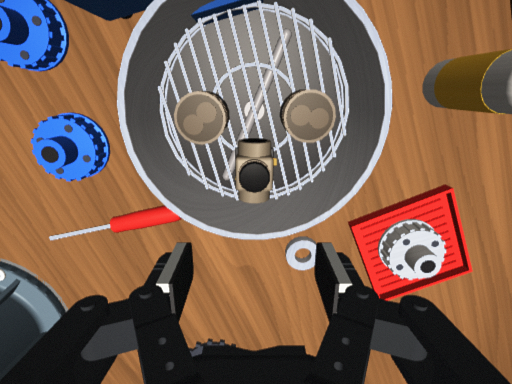

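View pics/w13c.png

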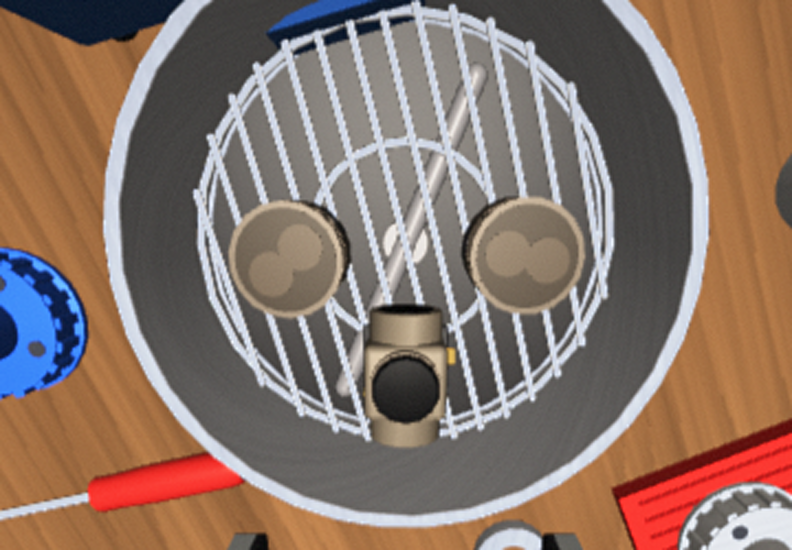

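```bash
python3 - <<'E'
from h import *
from scipy.optimize import least_squares
c=dict(np.load("c13.npz"))
f=cv2.imread("pics/w13.png")
# radial scan from approx centre: outermost bright bluish-grey rim -> wood transition (saturation jump)
hsv=cv2.cvtColor(f,cv2.COLOR_BGR2HSV);rim=((hsv[...,1]<50)&(hsv[...,2]>170)).astype(np.uint8)
X=[]
C=np.array([.534,.157])
for a in np.arange(0,360,3):
    u=np.array([np.cos(np.radians(a)),np.sin(np.radians(a))])
    hit=[]
    for r in np.arange(.100,.130,.0003):
        p=proj("wrist",(*(C+u*r),.14),c)
        x,y=np.round(p).astype(int)
        if 0<=x<512 and 0<=y<384 and rim[y,x]: hit.append(r)
    if len(hit)>8 and max(hit)-min(hit)<.012: X.append(C+u*(max(hit)+min(hit))/2)
X=np.array(X);print(len(X))
r=least_squares(lambda q:np.hypot(*(X-q[:2]).T)-q[2],[.53,.15,.114],loss="soft_l1",f_scale=.001);print(r.x.round(4),np.std(r.fun))
r=least_squares(lambda q:np.hypot(*(X-q[:2]).T)-.114,[.53,.15],loss="soft_l1",f_scale=.001);print(r.x.round(4))
E
```

```text
90
[0.5348 0.1585 0.114 ] 0.0002362696338088167
[0.5348 0.1585]
```

Request:
drive_tool(
  deltas=[
    {"gripper":0.07,"translation":[-0.039,0.009,0],"twist":[0,0,0]},
    {"gripper":0.07,"translation":[-0.078,0.018,0],"twist":[0,0,0]},
    {"gripper":0.07,"translation":[-0.117,0.027,0],"twist":[0,0,0]},
    {"gripper":0.07,"translation":[-0.156,0.036,0],"twist":[0,0,0]},
    {"gripper":0.07,"translation":[-0.195,0.045,0],"twist":[0,0,0]},
    {"gripper":0.07,"translation":[-0.234,0.055,0],"twist":[0,0,0]},
    {"gripper":0.07,"translation":[-0.273,0.064,0.01],"twist":[0,0,0]},
    {"gripper":0.07,"translation":[-0.31,0.073,0.025],"twist":[0,0,0]},
    {"gripper":0.07,"translation":[-0.347,0.082,0.04],"twist":[0,0,0]},
    {"gripper":0.07,"translation":[-0.384,0.09,0.055],"twist":[0,0,0]},
    {"gripper":0.07,"translation":[-0.42,0.099,0.07],"twist":[0,0,0]},
    {"gripper":0.07,"translation":[-0.457,0.107,0.08],"twist":[0,0,0]},
    {"gripper":0.07,"translation":[-0.494,0.116,0.09],"twist":[0,0,0]},
    {"gripper":0.07,"translation":[-0.519,0.122,0.09],"twist":[0,0,0]},
    {"gripper":0.07,"translation":[-0.519,0.122,0.09],"twist":[0,0,0]},
    {"gripper":0.07,"translation":[-0.519,0.122,0.09],"twist":[0,0,0]},
    {"gripper":0.07,"translation":[-0.519,0.122,0.09],"twist":[0,0,0]},
  ],
)

```text
clock: 22.02
position: [0.4301, -0.4236, 0.1661]
tcp_rot: [-2.603, -1.755, 0.0]
ft_force: [0.9, 0.6, 0.8]
grip_width: 0.821
```

```bash
python3 - <<'E'
from h import *
f=manip.grab_frame("wrist");cv2.imwrite(f"pics/w14.png",f[:,:,::-1])
go((.43,-.425,.03))
g=cv2.cvtColor(f,cv2.COLOR_RGB2GRAY)[100:290,170:340]
n,l,st,ce=cv2.connectedComponentsWithStats((g<60).astype(np.uint8))
for i in range(1,n):
    if st[i,4]>150: print(st[i],ce[i]+[170,100])
E
```

```text
clk 22.1 pos [ 0.4304 -0.4234  0.1666] jaw -22.0 j6 -0.47 F [ 0.1 -0.6 -0. ] g 0.070
delta t [-0.0018  0.0004  0.1366] w [-0.0015 -0.0009 -0.    ] rows>= 4
[  67   65   41   44 1434] [256.93584379 186.57461646]
[  0 144  19  46 677] [179.05169867 269.2717873 ]
[149 144  21  46 713] [328.63955119 269.91023843]
```

View pics/w14.png

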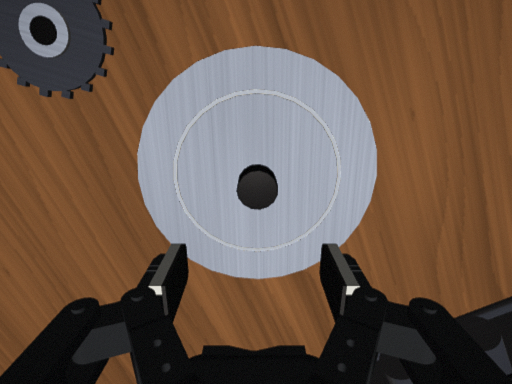

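```bash
python3 - <<'E'
from h import *
from scipy.optimize import least_squares
c=manip.get_calibration("wrist")
f=cv2.imread("pics/w14.png")
p=ray("wrist",(257.4,188.7),.0575,c);print("handle",p)
hsv=cv2.cvtColor(f,cv2.COLOR_BGR2HSV);m=((hsv[...,1]<60)&(hsv[...,2]>120)).astype(np.uint8)
C=p[:2];X=[]
for a in np.arange(0,360,3):
    u=np.array([np.cos(np.radians(a)),np.sin(np.radians(a))]);hit=[]
    for r in np.arange(.10,.15,.0003):
        x,y=np.round(proj("wrist",(*(C+u*r),.0155),c)).astype(int)
        if 0<=x<512 and 0<=y<384 and m[y,x]: hit.append(r)
        else: break
    if len(hit)>8 : X.append(C+u*max(hit))
X=np.array(X)
r=least_squares(lambda q:np.hypot(*(X-q[:2]).T)-q[2],[*C,.124],loss="soft_l1",f_scale=.001);print("plate",len(X),r.x.round(4))
go((*r.x[:2],.03));go((*p[:2],.03))
E
```

```text
handle [ 0.43333657 -0.42515611  0.0575    ]
plate 120 [ 0.4325 -0.4264  0.1233]
clk 22.1 pos [ 0.4304 -0.4234  0.1666] jaw -22.0 j6 -0.47 F [ 0.1 -0.6 -0. ] g 0.070
delta t [-0.0022  0.0033  0.1366] w [-0.0015 -0.0009 -0.    ] rows>= 4
clk 22.1 pos [ 0.4304 -0.4234  0.1666] jaw -22.0 j6 -0.47 F [ 0.1 -0.6 -0. ] g 0.070
delta t [-0.0007  0.0036  0.1366] w [-0.0015 -0.0009 -0.    ] rows>= 4
```

Request:
drive_tool(
  deltas=[
    {"gripper":0.07,"translation":[-0.0015,0.0034,0.03],"twist":[0,0,0]},
    {"gripper":0.07,"translation":[-0.0015,0.0034,0.07],"twist":[0,0,0]},
    {"gripper":0.07,"translation":[-0.0015,0.0034,0.105],"twist":[0,0,0]},
    {"gripper":0.07,"translation":[-0.0015,0.0034,0.128],"twist":[0,0,0]},
    {"gripper":0.07,"translation":[-0.0015,0.0034,0.138],"twist":[0,0,0]},
    {"gripper":0.07,"translation":[-0.0015,0.0034,0.138],"twist":[0,0,0]},
    {"gripper":0.02,"translation":[-0.0015,0.0034,0.138],"twist":[0,0,0]},
    {"gripper":0.02,"translation":[-0.0015,0.0034,0.138],"twist":[0,0,0]},
    {"gripper":0.02,"translation":[-0.0015,0.0034,0.138],"twist":[0,0,0]},
    {"gripper":0.02,"translation":[-0.0015,0.0034,0.138],"twist":[0,0,0]},
    {"gripper":0.02,"translation":[-0.0015,0.0034,0.138],"twist":[0,0,0]},
    {"gripper":0.02,"translation":[-0.0015,0.0034,0.138],"twist":[0,0,0]},
  ],
)

```text
clock: 23.07
position: [0.4337, -0.4277, 0.0316]
tcp_rot: [2.602, 1.755, 0.001]
ft_force: [-2.7, 2.7, 8.7]
grip_width: 0.425
```

```bash
python3 - <<'E'
from h import *
go((.5348,.1585,.28))
E
```

```text
clk 23.1 pos [ 0.4337 -0.4277  0.0316] jaw -22.0 j6 -0.47 F [-2.7  2.7  8.7] g 0.036
delta t [ 0.5811 -0.1253 -0.2493] w [ 0.0022  0.001  -0.    ] rows>= 16
```

Request:
drive_tool(
  deltas=[
    {"gripper":0.02,"translation":[0,0,-0.015],"twist":[0,0,0]},
    {"gripper":0.02,"translation":[0,0,-0.04],"twist":[0,0,0]},
    {"gripper":0.02,"translation":[0,0,-0.07],"twist":[0,0,0]},
    {"gripper":0.02,"translation":[0,0,-0.1],"twist":[0,0,0]},
    {"gripper":0.02,"translation":[0,0,-0.13],"twist":[0,0,0]},
    {"gripper":0.02,"translation":[0,0,-0.16],"twist":[0,0,0]},
    {"gripper":0.02,"translation":[0,0,-0.19],"twist":[0,0,0]},
    {"gripper":0.02,"translation":[0,0,-0.22],"twist":[0,0,0]},
    {"gripper":0.02,"translation":[0,0,-0.245],"twist":[0,0,0]},
    {"gripper":0.02,"translation":[0,0,-0.245],"twist":[0,0,0]},
    {"gripper":0.02,"translation":[0,0,-0.245],"twist":[0,0,0]},
  ],
)

```text
clock: 23.98
position: [0.4332, -0.4272, 0.2755]
tcp_rot: [2.602, 1.755, 0.001]
ft_force: [0.4, 0.7, -6.1]
grip_width: 0.427
```

```bash
python3 - <<'E'
from h import *
f=manip.grab_frame("wrist");cv2.imwrite(f"pics/w15.png",f[:,:,::-1])
go((.535,.158,.28))
E
```

```text
clk 24.0 pos [ 0.4327 -0.4268  0.2736] jaw -22.0 j6 -0.47 F [-1.1 -0.5 -4.7] g 0.036
delta t [ 0.5805 -0.1242 -0.0061] w [-0.0005 -0.0003 -0.    ] rows>= 15
```

View pics/w15.png

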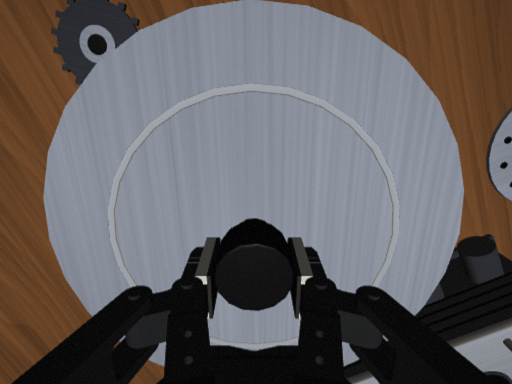

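```bash
python3 - <<'E'
from h import *
from scipy.optimize import least_squares
c=manip.get_calibration("wrist");s=manip.get_state()
f=cv2.imread("pics/w15.png")
hsv=cv2.cvtColor(f,cv2.COLOR_BGR2HSV);m=((hsv[...,1]<70)&(hsv[...,2]>95)).astype(np.uint8)
z=s["position"][2]-.016
C=s["position"][:2];X=[]
for a in np.arange(0,360,3):
    u=np.array([np.cos(np.radians(a)),np.sin(np.radians(a))]);hit=[]
    for r in np.arange(.10,.15,.0003):
        x,y=np.round(proj("wrist",(*(C+u*r),z),c)).astype(int)
        if 0<=x<512 and 0<=y<384 and m[y,x]: hit.append(r)
        else: break
    if 8<len(hit)<100 : X.append(C+u*max(hit))
X=np.array(X)
r=least_squares(lambda q:np.hypot(*(X-q[:2]).T)-q[2],[*C,.124],loss="soft_l1",f_scale=.001);print("plate",len(X),r.x.round(4),"pos",s["position"],np.std(r.fun))
E
```

```text
plate 77 [ 0.4328 -0.426   0.1229] pos [ 0.43273323 -0.42676369  0.27364302] 0.0006938917232393922
```

Request:
drive_tool(
  deltas=[
    {"gripper":0.02,"translation":[0.02,-0.004,-0.002],"twist":[0,0,0]},
    {"gripper":0.02,"translation":[0.05,-0.011,-0.004],"twist":[0,0,0]},
    {"gripper":0.02,"translation":[0.085,-0.018,-0.006],"twist":[0,0,0]},
    {"gripper":0.02,"translation":[0.12,-0.026,-0.006],"twist":[0,0,0]},
    {"gripper":0.02,"translation":[0.155,-0.033,-0.006],"twist":[0,0,0]},
    {"gripper":0.02,"translation":[0.19,-0.041,-0.006],"twist":[0,0,0]},
    {"gripper":0.02,"translation":[0.225,-0.048,-0.006],"twist":[0,0,0]},
    {"gripper":0.02,"translation":[0.26,-0.056,-0.006],"twist":[0,0,0]},
    {"gripper":0.02,"translation":[0.295,-0.063,-0.006],"twist":[0,0,0]},
    {"gripper":0.02,"translation":[0.33,-0.071,-0.006],"twist":[0,0,0]},
    {"gripper":0.02,"translation":[0.365,-0.078,-0.006],"twist":[0,0,0]},
    {"gripper":0.02,"translation":[0.4,-0.086,-0.006],"twist":[0,0,0]},
    {"gripper":0.02,"translation":[0.435,-0.093,-0.006],"twist":[0,0,0]},
    {"gripper":0.02,"translation":[0.47,-0.101,-0.006],"twist":[0,0,0]},
    {"gripper":0.02,"translation":[0.505,-0.108,-0.006],"twist":[0,0,0]},
    {"gripper":0.02,"translation":[0.54,-0.115,-0.006],"twist":[0,0,0]},
    {"gripper":0.02,"translation":[0.565,-0.121,-0.006],"twist":[0,0,0]},
    {"gripper":0.02,"translation":[0.5805,-0.124,-0.006],"twist":[0,0,0]},
    {"gripper":0.02,"translation":[0.5805,-0.124,-0.006],"twist":[0,0,0]},
    {"gripper":0.02,"translation":[0.5805,-0.124,-0.006],"twist":[0,0,0]},
  ],
)

```text
clock: 25.7
position: [0.5348, 0.1578, 0.2783]
tcp_rot: [-2.602, -1.758, 0.005]
ft_force: [0.4, -0.4, -4.0]
grip_width: 0.424
```

```bash
python3 - <<'E'
from h import *
go((.535,.158,.20))
for n in("scene","wrist"):
    f=manip.grab_frame(n);cv2.imwrite(f"pics/{n}16.png",f[:,:,::-1])
E
```

```text
clk 25.7 pos [0.5348 0.1578 0.2783] jaw -21.9 j6 0.59 F [ 0.4 -0.4 -4. ] g 0.036
delta t [0.0005 0.0004 0.0783] w [-0.0027  0.0021  0.    ] rows>= 2
```

View pics/scene16.png

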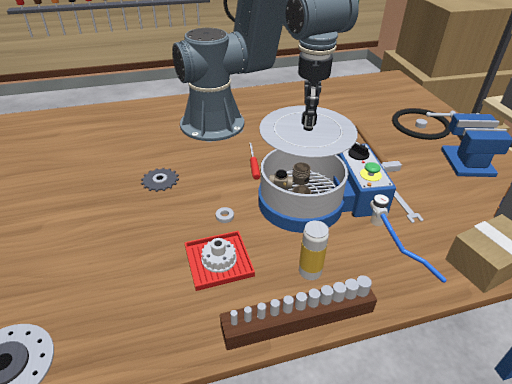

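View pics/wrist16.png

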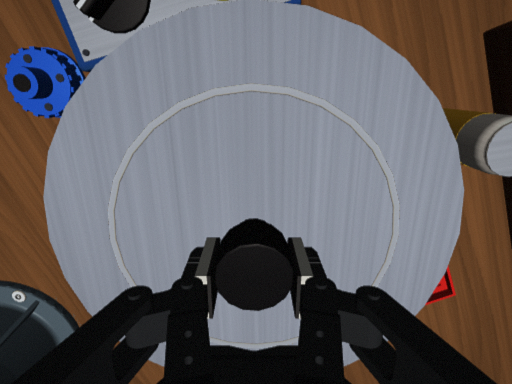

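Request:
drive_tool(
  deltas=[
    {"gripper":0.02,"translation":[0,0,0.03],"twist":[0,0,0]},
    {"gripper":0.02,"translation":[0,0,0.06],"twist":[0,0,0]},
    {"gripper":0.02,"translation":[0,0,0.085],"twist":[0,0,0]},
    {"gripper":0.02,"translation":[0,0,0.1],"twist":[0,0,0]},
    {"gripper":0.02,"translation":[0,0,0.105],"twist":[0,0,0]},
    {"gripper":0.02,"translation":[0,0,0.11],"twist":[0,0,0]},
    {"gripper":0.02,"translation":[0,0,0.112],"twist":[0,0,0]},
    {"gripper":0.02,"translation":[0,0,0.114],"twist":[0,0,0]},
    {"gripper":0.02,"translation":[0,0,0.114],"twist":[0,0,0]},
  ],
)

```text
clock: 26.55
position: [0.5359, 0.1574, 0.1669]
tcp_rot: [2.604, 1.756, 0.002]
ft_force: [-0.4, 0.1, -4.6]
grip_width: 0.424
```

Request:
drive_tool(
  deltas=[
    {"gripper":0.02,"translation":[0,0,0.003],"twist":[0,0,0]},
    {"gripper":0.02,"translation":[0,0,0.005],"twist":[0,0,0]},
    {"gripper":0.02,"translation":[0,0,0.007],"twist":[0,0,0]},
    {"gripper":0.02,"translation":[0,0,0.007],"twist":[0,0,0]},
    {"gripper":0.02,"translation":[0,0,0.007],"twist":[0,0,0]},
  ],
)

```text
clock: 26.97
position: [0.5357, 0.1575, 0.1596]
tcp_rot: [2.604, 1.757, 0.001]
ft_force: [-2.2, -0.6, 1.4]
grip_width: 0.424
```

Seated contact. Release and lift.

Request:
drive_tool(
  deltas=[
    {"gripper":0.06,"translation":[0,0,0.001],"twist":[0,0,0]},
    {"gripper":0.06,"translation":[0,0,0.001],"twist":[0,0,0]},
    {"gripper":0.06,"translation":[0,0,0],"twist":[0,0,0]},
    {"gripper":0.06,"translation":[0,0,0],"twist":[0,0,0]},
    {"gripper":0.06,"translation":[0,0,-0.02],"twist":[0,0,0]},
    {"gripper":0.06,"translation":[0,0,-0.05],"twist":[0,0,0]},
    {"gripper":0.06,"translation":[0,0,-0.09],"twist":[0,0,0]},
    {"gripper":0.06,"translation":[0,0,-0.11],"twist":[0,0,0]},
    {"gripper":0.06,"translation":[0,0,-0.11],"twist":[0,0,0]},
  ],
)

```text
clock: 27.72
position: [0.5374, 0.1579, 0.2744]
tcp_rot: [2.602, 1.755, 0.012]
ft_force: [0.5, 0.9, 0.7]
grip_width: 0.701
```

```bash
python3 - <<'E'
from h import *
go((.479,.355,.22))
f=manip.grab_frame("scene");crop(f,240,100,420,240,4.3,"scene17")
f=manip.grab_frame("wrist");cv2.imwrite("pics/w17.png",f[:,:,::-1])
E
```

```text
clk 27.7 pos [0.5374 0.1579 0.2744] jaw -22.0 j6 0.59 F [0.5 0.9 0.7] g 0.060
delta t [ 0.1606 -0.1284  0.0543] w [ 0.0069 -0.0045  0.    ] rows>= 6
```

View pics/scene17.png

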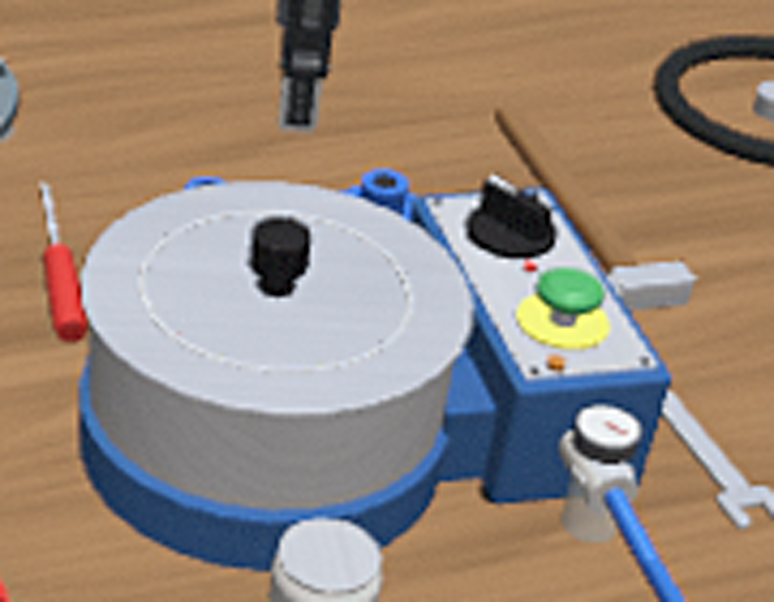

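View pics/w17.png

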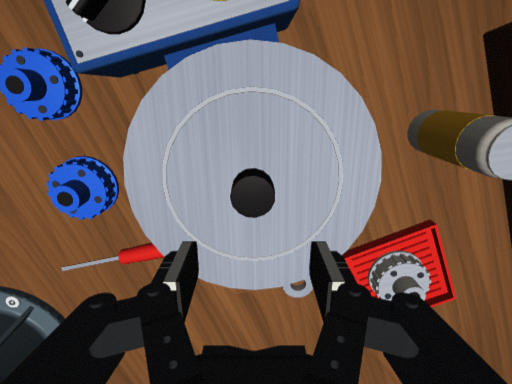

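Request:
drive_tool(
  deltas=[
    {"gripper":0.05,"translation":[0.02,-0.016,0],"twist":[0,0,0.1]},
    {"gripper":0.05,"translation":[0.045,-0.036,0],"twist":[0,0,0.2]},
    {"gripper":0.05,"translation":[0.07,-0.056,0],"twist":[0,0,0.3]},
    {"gripper":0.05,"translation":[0.095,-0.076,0.01],"twist":[0,0,0.4]},
    {"gripper":0.05,"translation":[0.12,-0.096,0.02],"twist":[0,0,0.5]},
    {"gripper":0.05,"translation":[0.145,-0.116,0.03],"twist":[0,0,0.6]},
    {"gripper":0.05,"translation":[0.16,-0.128,0.04],"twist":[0,0,0.7]},
    {"gripper":0.05,"translation":[0.16,-0.128,0.04],"twist":[0,0,0.794]},
    {"gripper":0.05,"translation":[0.16,-0.128,0.04],"twist":[0,0,0.794]},
    {"gripper":0.05,"translation":[0.16,-0.128,0.04],"twist":[0,0,0.794]},
    {"gripper":0.05,"translation":[0.16,-0.128,0.04],"twist":[0,0,0.794]},
  ],
)

```text
clock: 28.73
position: [0.477, 0.3532, 0.2289]
tcp_rot: [3.08, 0.617, -0.001]
ft_force: [0.1, 0.2, 0.4]
grip_width: 0.588
```

```bash
python3 - <<'E'
from h import *
go((.479,.356,.124),-67.3)
f=manip.grab_frame("wrist");crop(f,130,30,400,240,2.9,"w18")
E
```

```text
clk 28.7 pos [0.477  0.3532 0.2289] jaw -67.4 j6 1.73 F [0.1 0.2 0.4] g 0.050
delta t [ 0.003  -0.0018  0.1049] w [ 0.0002  0.0006 -0.001 ] rows>= 3
```

View pics/w18.png

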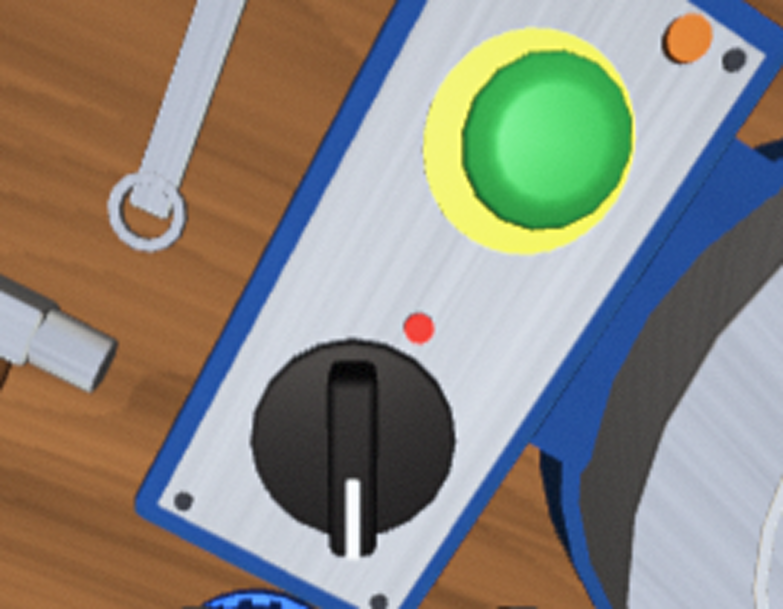

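```bash
python3 - <<'E'
from h import *
W=lambda x,y:((x+.5)/2.9-.5+130,(y+.5)/2.9-.5+30)
print("skirt",ray("wrist",W(353,438),.12),"bar end",ray("wrist",W(353,557),.146),ray("wrist",W(353,383),.146))
print("green",ray("wrist",W(548,140),.143),"dot",ray("wrist",W(419,328),.11))
p=ray("wrist",W(353,438),.12)
go((p[0],p[1],.124),-67.4)
E
```

```text
skirt [0.4826638  0.35760095 0.12      ] bar end [0.45674075 0.3466747  0.146     ] [0.5045068 0.3664155 0.146    ]
green [0.58012933 0.3448636  0.143     ] dot [0.52022717 0.35127534 0.11      ]
clk 28.8 pos [0.4771 0.3531 0.2292] jaw -67.4 j6 1.74 F [0.3 0.5 0.1] g 0.050
delta t [ 0.0068 -0.002   0.1052] w [ 0.0001  0.0002 -0.    ] rows>= 3
```

Request:
drive_tool(
  deltas=[
    {"gripper":0.04,"translation":[0.005,-0.002,0.03],"twist":[0,0,0]},
    {"gripper":0.04,"translation":[0.005,-0.002,0.06],"twist":[0,0,0]},
    {"gripper":0.04,"translation":[0.005,-0.002,0.09],"twist":[0,0,0]},
    {"gripper":0.04,"translation":[0.005,-0.002,0.102],"twist":[0,0,0]},
    {"gripper":0.04,"translation":[0.005,-0.002,0.103],"twist":[0,0,0]},
    {"gripper":0.04,"translation":[0.005,-0.002,0.103],"twist":[0,0,0]},
    {"gripper":0.0,"translation":[0.005,-0.002,0.103],"twist":[0,0,0]},
    {"gripper":0.0,"translation":[0.005,-0.002,0.103],"twist":[0,0,0]},
    {"gripper":0.0,"translation":[0.005,-0.002,0.103],"twist":[0,0,0]},
    {"gripper":0.0,"translation":[0.005,-0.002,0.103],"twist":[0,0,0]},
    {"gripper":0.0,"translation":[0.005,-0.002,0.103],"twist":[0,0,0]},
    {"gripper":0.0,"translation":[0.005,-0.002,0.103],"twist":[0,0,0]},
  ],
)

```text
clock: 29.78
position: [0.4818, 0.3575, 0.1284]
tcp_rot: [-3.081, -0.613, -0.005]
ft_force: [0.9, -4.4, 6.4]
grip_width: 0.149
```

```bash
python3 - <<'E'
from h import *
go((.481,.357,.124),-67.4)
print(manip.get_state()["moment"])
E
```

```text
clk 29.8 pos [0.4818 0.3575 0.1284] jaw -67.5 j6 1.74 F [ 0.9 -4.4  6.4] g 0.013
delta t [-0.0009  0.0002  0.0044] w [ 0.0004 -0.003  -0.0014] rows>= 1
[-0.68900069 -0.05503271  0.05951417]
```

Request:
drive_tool(
  deltas=[
    {"gripper":0.0,"translation":[0,0,0],"twist":[0,0,-0.1]},
    {"gripper":0.0,"translation":[0,0,0],"twist":[0,0,-0.2]},
    {"gripper":0.0,"translation":[0,0,0],"twist":[0,0,-0.3]},
    {"gripper":0.0,"translation":[0,0,0],"twist":[0,0,-0.4]},
    {"gripper":0.0,"translation":[0,0,0],"twist":[0,0,-0.5]},
    {"gripper":0.0,"translation":[0,0,0],"twist":[0,0,-0.6]},
    {"gripper":0.0,"translation":[0,0,0],"twist":[0,0,-0.7]},
    {"gripper":0.0,"translation":[0,0,0],"twist":[0,0,-0.8]},
    {"gripper":0.0,"translation":[0,0,0],"twist":[0,0,-0.9]},
    {"gripper":0.0,"translation":[0,0,0],"twist":[0,0,-1.0]},
    {"gripper":0.0,"translation":[0,0,0],"twist":[0,0,-1.1]},
    {"gripper":0.0,"translation":[0,0,0],"twist":[0,0,-1.2]},
    {"gripper":0.0,"translation":[0,0,0],"twist":[0,0,-1.309]},
    {"gripper":0.0,"translation":[0,0,0],"twist":[0,0,-1.309]},
  ],
)

```text
clock: 30.95
position: [0.4805, 0.3581, 0.1284]
tcp_rot: [-2.063, -2.369, -0.002]
ft_force: [-6.3, 1.0, 9.3]
grip_width: 0.144
```

```bash
python3 - <<'E'
from h import *
go((.481,.357,.124))
print(manip.get_state()["moment"])
f=manip.grab_frame("wrist");crop(f,130,130,400,330,2.9,"w19")
E
```

```text
clk 30.9 pos [0.4805 0.3581 0.1284] jaw 7.9 j6 0.42 F [-6.3  1.   9.3] g 0.012
delta t [-0.0012  0.0004  0.0044] w [ 0.0005 -0.0013  0.    ] rows>= 1
[0.05435893 1.32892543 0.0275331 ]
```

View pics/w19.png

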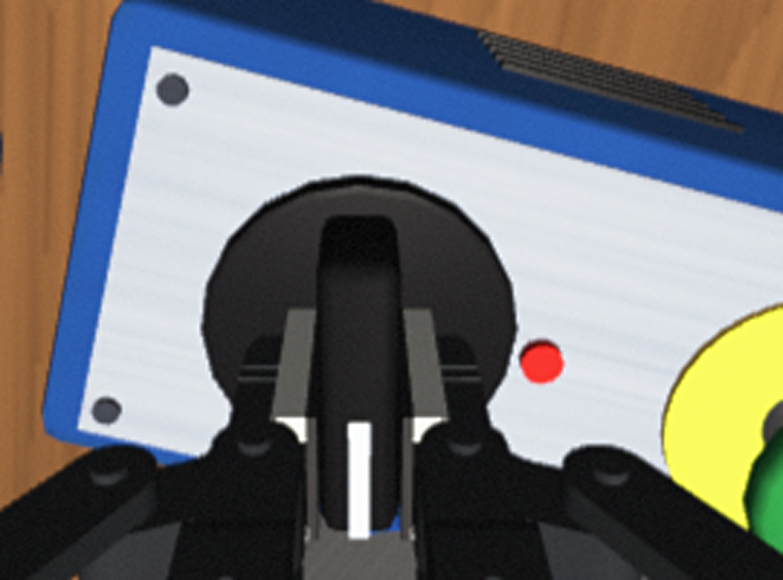

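Request:
drive_tool(
  deltas=[
    {"gripper":0.0,"translation":[0,0,0],"twist":[0,0,-0.1]},
    {"gripper":0.0,"translation":[0,0,0],"twist":[0,0,-0.2]},
    {"gripper":0.0,"translation":[0,0,0],"twist":[0,0,-0.3]},
    {"gripper":0.0,"translation":[0,0,0],"twist":[0,0,-0.4]},
    {"gripper":0.0,"translation":[0,0,0],"twist":[0,0,-0.5]},
    {"gripper":0.0,"translation":[0,0,0],"twist":[0,0,-0.6]},
    {"gripper":0.0,"translation":[0,0,0],"twist":[0,0,-0.7]},
    {"gripper":0.0,"translation":[0,0,0],"twist":[0,0,-0.8]},
    {"gripper":0.0,"translation":[0,0,0],"twist":[0,0,-0.9]},
    {"gripper":0.0,"translation":[0,0,0],"twist":[0,0,-1.0]},
    {"gripper":0.0,"translation":[0,0,0],"twist":[0,0,-1.1]},
    {"gripper":0.0,"translation":[0,0,0],"twist":[0,0,-1.2]},
    {"gripper":0.0,"translation":[0,0,0],"twist":[0,0,-1.309]},
    {"gripper":0.0,"translation":[0,0,0],"twist":[0,0,-1.309]},
    {"gripper":0.0,"translation":[0,0,0],"twist":[0,0,-1.309]},
  ],
)

```text
clock: 32.25
position: [0.4795, 0.3571, 0.1283]
tcp_rot: [-0.204, -3.133, 0.002]
ft_force: [-11.4, -7.4, 16.0]
grip_width: 0.148
```

```bash
python3 - <<'E'
from h import *
go((.481,.357,.124))
print(manip.get_state()["moment"])
E
```

```text
clk 32.2 pos [0.4795 0.3571 0.1283] jaw 82.6 j6 -0.88 F [-11.4  -7.4  16. ] g 0.013
delta t [-0.0015  0.0001  0.0043] w [-0.0014 -0.0021 -0.    ] rows>= 1
[-1.2028715   2.24305302  0.03380265]
```

Request:
drive_tool(
  deltas=[
    {"gripper":0.0,"translation":[0,0,0],"twist":[0,0,-0.03]},
    {"gripper":0.0,"translation":[0,0,0],"twist":[0,0,-0.06]},
    {"gripper":0.0,"translation":[0,0,0],"twist":[0,0,-0.06]},
  ],
)

```text
clock: 32.5
position: [0.4796, 0.3571, 0.1283]
tcp_rot: [-0.112, -3.137, 0.0]
ft_force: [-11.9, -6.5, 15.8]
grip_width: 0.144
```

```bash
python3 - <<'E'
from h import *
go((.481,.357,.124))
print(manip.get_state()["moment"])
f=manip.grab_frame("wrist");crop(f,130,130,400,330,2.9,"w20")
E
```

```text
clk 32.5 pos [0.4796 0.3571 0.1283] jaw 85.9 j6 -0.94 F [-11.9  -6.5  15.8] g 0.012
delta t [-0.0014 -0.      0.0043] w [-0.0004 -0.0024 -0.    ] rows>= 1
[-1.2136062   2.1090908  -1.58698776]
```

View pics/w20.png

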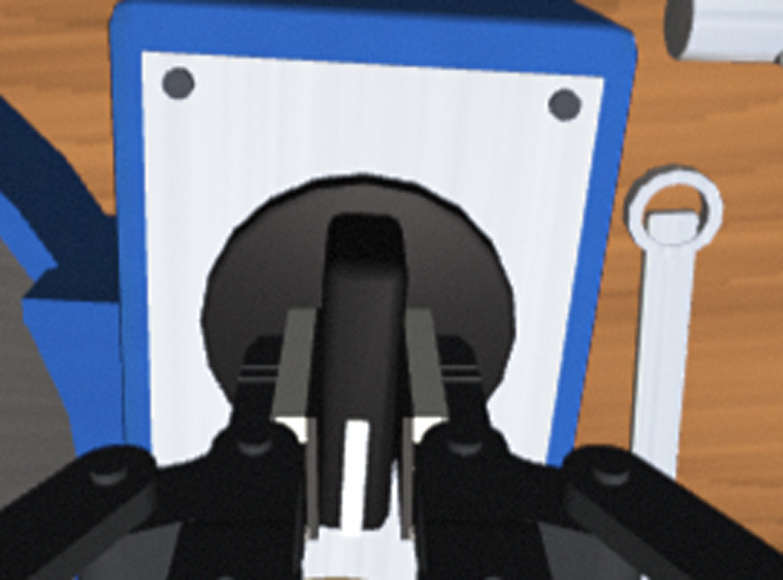

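Request:
drive_tool(
  deltas=[
    {"gripper":0.0,"translation":[0,0,0],"twist":[0,0,0.06]},
    {"gripper":0.0,"translation":[0,0,0],"twist":[0,0,0.16]},
    {"gripper":0.0,"translation":[0,0,0],"twist":[0,0,0.26]},
    {"gripper":0.0,"translation":[0,0,0],"twist":[0,0,0.36]},
    {"gripper":0.0,"translation":[0,0,0],"twist":[0,0,0.46]},
    {"gripper":0.0,"translation":[0,0,0],"twist":[0,0,0.56]},
    {"gripper":0.0,"translation":[0,0,0],"twist":[0,0,0.66]},
    {"gripper":0.0,"translation":[0,0,0],"twist":[0,0,0.76]},
    {"gripper":0.0,"translation":[0,0,0],"twist":[0,0,0.86]},
    {"gripper":0.0,"translation":[0,0,0],"twist":[0,0,0.96]},
    {"gripper":0.0,"translation":[0,0,0],"twist":[0,0,1.06]},
    {"gripper":0.0,"translation":[0,0,0],"twist":[0,0,1.16]},
    {"gripper":0.0,"translation":[0,0,0],"twist":[0,0,1.26]},
    {"gripper":0.0,"translation":[0,0,0],"twist":[0,0,1.36]},
    {"gripper":0.0,"translation":[0,0,0],"twist":[0,0,1.36]},
  ],
)

```text
clock: 33.8
position: [0.4804, 0.3581, 0.1283]
tcp_rot: [-2.067, -2.365, -0.002]
ft_force: [-6.8, -0.3, 9.4]
grip_width: 0.146
```

```bash
python3 - <<'E'
from h import *
go((.481,.357,.124),-67.4)
print(manip.get_state()["moment"])
E
```

```text
clk 33.8 pos [0.4804 0.3581 0.1283] jaw 7.7 j6 0.43 F [-6.8 -0.3  9.4] g 0.012
delta t [-0.0012  0.0004  0.0043] w [-5.0000e-04 -1.4000e-03  1.3102e+00] rows>= 11
[ 2.40962111e-02  1.42393507e+00 -1.14910295e-03]
```

Request:
drive_tool(
  deltas=[
    {"gripper":0.0,"translation":[0,0,0],"twist":[0,0,0.1]},
    {"gripper":0.0,"translation":[0,0,0],"twist":[0,0,0.2]},
    {"gripper":0.0,"translation":[0,0,0],"twist":[0,0,0.3]},
    {"gripper":0.0,"translation":[0,0,0],"twist":[0,0,0.4]},
    {"gripper":0.0,"translation":[0,0,0],"twist":[0,0,0.5]},
    {"gripper":0.0,"translation":[0,0,0],"twist":[0,0,0.6]},
    {"gripper":0.0,"translation":[0,0,0],"twist":[0,0,0.7]},
    {"gripper":0.0,"translation":[0,0,0],"twist":[0,0,0.8]},
    {"gripper":0.0,"translation":[0,0,0],"twist":[0,0,0.9]},
    {"gripper":0.0,"translation":[0,0,0],"twist":[0,0,1.0]},
    {"gripper":0.0,"translation":[0,0,0],"twist":[0,0,1.1]},
    {"gripper":0.0,"translation":[0,0,0],"twist":[0,0,1.2]},
    {"gripper":0.0,"translation":[0,0,0],"twist":[0,0,1.27]},
    {"gripper":0.0,"translation":[0,0,0],"twist":[0,0,1.31]},
    {"gripper":0.0,"translation":[0,0,0],"twist":[0,0,1.31]},
  ],
)

```text
clock: 35.05
position: [0.4818, 0.3575, 0.1284]
tcp_rot: [-3.079, -0.621, -0.005]
ft_force: [0.5, -4.7, 7.0]
grip_width: 0.149
```

```bash
python3 - <<'E'
from h import *
go((.481,.357,.124),-67.4)
print(manip.get_state()["moment"])
E
```

```text
clk 35.0 pos [0.4818 0.3575 0.1284] jaw -67.2 j6 1.73 F [ 0.5 -4.7  7. ] g 0.013
delta t [-0.0009  0.0002  0.0044] w [ 0.0004 -0.003   0.0038] rows>= 1
[-0.72053874 -0.06149618 -0.02619869]
```

Request:
drive_tool(
  deltas=[
    {"gripper":0.04,"translation":[0,0,0],"twist":[0,0,0]},
    {"gripper":0.04,"translation":[0,0,0],"twist":[0,0,0]},
    {"gripper":0.04,"translation":[0,0,0],"twist":[0,0,0]},
    {"gripper":0.04,"translation":[0,0,0],"twist":[0,0,0]},
    {"gripper":0.04,"translation":[0,0,-0.02],"twist":[0,0,0]},
    {"gripper":0.04,"translation":[0,0,-0.05],"twist":[0,0,0]},
    {"gripper":0.04,"translation":[0,0,-0.08],"twist":[0,0,0]},
    {"gripper":0.04,"translation":[0,0,-0.1],"twist":[0,0,0]},
    {"gripper":0.04,"translation":[0,0,-0.1],"twist":[0,0,0]},
    {"gripper":0.04,"translation":[0,0,-0.1],"twist":[0,0,0]},
  ],
)

```text
clock: 35.88
position: [0.4809, 0.3578, 0.2271]
tcp_rot: [-3.078, -0.625, -0.003]
ft_force: [0.0, 0.4, -0.8]
grip_width: 0.469
```

```bash
python3 - <<'E'
from h import *
c=manip.get_calibration("wrist")
go((.580,.344,.22))
f=manip.grab_frame("wrist");crop(f,130,0,400,210,2.9,"w21")
E
```

```text
clk 35.9 pos [0.4809 0.3578 0.2271] jaw -67.0 j6 1.73 F [ 0.   0.4 -0.8] g 0.040
delta t [0.0858 0.0514 0.0073] w [-0.0004 -0.0019 -0.    ] rows>= 3
```

View pics/w21.png

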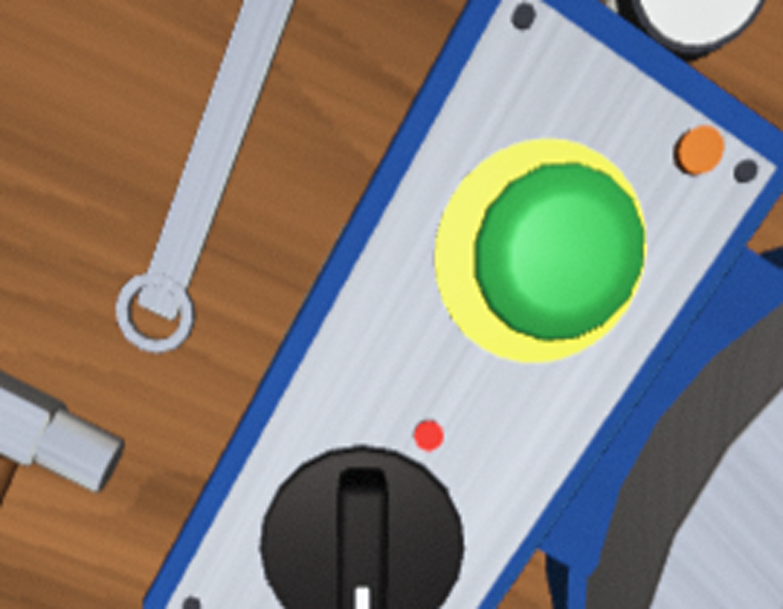

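Request:
drive_tool(
  deltas=[
    {"gripper":0.0,"translation":[0.03,0.018,0],"twist":[0,0,0]},
    {"gripper":0.0,"translation":[0.06,0.036,0],"twist":[0,0,0]},
    {"gripper":0.0,"translation":[0.086,0.0514,0.0],"twist":[0,0,0]},
    {"gripper":0.0,"translation":[0.086,0.0514,0.03],"twist":[0,0,0]},
    {"gripper":0.0,"translation":[0.086,0.0514,0.05],"twist":[0,0,0]},
    {"gripper":0.0,"translation":[0.086,0.0514,0.05],"twist":[0,0,0]},
    {"gripper":0.0,"translation":[0.086,0.0514,0.05],"twist":[0,0,0]},
  ],
)

```text
clock: 36.52
position: [0.5791, 0.3434, 0.1745]
tcp_rot: [3.078, 0.625, -0.006]
ft_force: [-0.5, -0.2, 1.1]
grip_width: -0.0
```

```bash
python3 - <<'E'
from h import *
go((.580,.344,.133))
for n in("top","wrist","scene"):
    f=manip.grab_frame(n);cv2.imwrite(f"pics/{n}22.png",f[:,:,::-1])
E
```

```text
clk 36.5 pos [0.5791 0.3434 0.1745] jaw -67.0 j6 1.64 F [-0.5 -0.2  1.1] g -0.000
delta t [ 0.0012 -0.0002  0.0415] w [ 0.0002  0.0039 -0.    ] rows>= 1
```

View pics/top22.png

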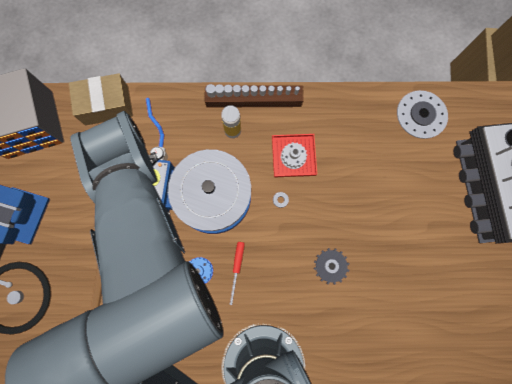

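View pics/wrist22.png

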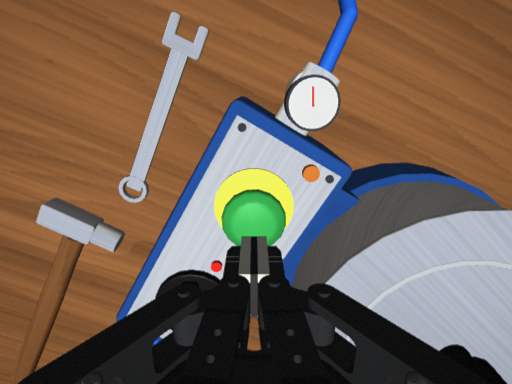

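View pics/scene22.png

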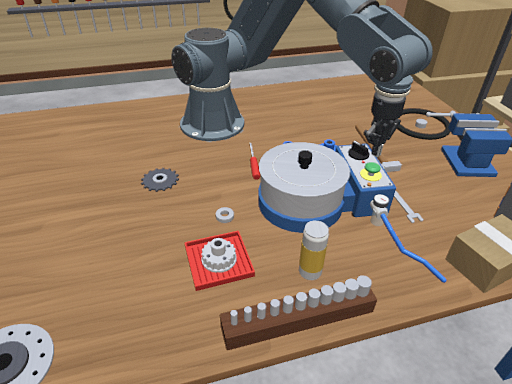

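Request:
drive_tool(
  deltas=[
    {"gripper":0.0,"translation":[0.001,0,0.02],"twist":[0,0,0]},
    {"gripper":0.0,"translation":[0.001,0,0.027],"twist":[0,0,0]},
    {"gripper":0.0,"translation":[0.001,0,0.032],"twist":[0,0,0]},
    {"gripper":0.0,"translation":[0.001,0,0.036],"twist":[0,0,0]},
    {"gripper":0.0,"translation":[0.001,0,0.039],"twist":[0,0,0]},
    {"gripper":0.0,"translation":[0.001,0,0.041],"twist":[0,0,0]},
    {"gripper":0.0,"translation":[0.001,0,0.041],"twist":[0,0,0]},
  ],
)

```text
clock: 37.25
position: [0.5808, 0.3443, 0.1363]
tcp_rot: [-3.079, -0.626, -0.0]
ft_force: [-4.6, -1.5, 7.8]
grip_width: -0.0
```

Request:
drive_tool(
  deltas=[
    {"gripper":0.0,"translation":[0,0,0.002],"twist":[0,0,0]},
    {"gripper":0.0,"translation":[0,0,0.004],"twist":[0,0,0]},
    {"gripper":0.0,"translation":[0,0,0.004],"twist":[0,0,0]},
    {"gripper":0.0,"translation":[0,0,0.004],"twist":[0,0,0]},
  ],
)

```text
clock: 37.58
position: [0.581, 0.3444, 0.133]
tcp_rot: [-3.078, -0.626, -0.001]
ft_force: [-5.4, -2.5, 9.1]
grip_width: -0.003
```

Request:
drive_tool(
  deltas=[
    {"gripper":0.0,"translation":[0,0,0.001],"twist":[0,0,0]},
    {"gripper":0.0,"translation":[0,0,0.002],"twist":[0,0,0]},
    {"gripper":0.0,"translation":[0,0,0.003],"twist":[0,0,0]},
    {"gripper":0.0,"translation":[0,0,0.003],"twist":[0,0,0]},
  ],
)

```text
clock: 37.92
position: [0.5812, 0.3445, 0.1325]
tcp_rot: [-3.078, -0.626, -0.003]
ft_force: [-12.2, -6.5, 27.4]
grip_width: -0.001
```

Force jumped to 27 N at 12.5 mm: hard stop reached. Hold, then let it rise and back away.

Request:
drive_tool(
  deltas=[
    {"gripper":0.0,"translation":[0,0,0],"twist":[0,0,0]},
    {"gripper":0.0,"translation":[0,0,0],"twist":[0,0,0]},
    {"gripper":0.0,"translation":[0,0,0],"twist":[0,0,0]},
    {"gripper":0.0,"translation":[0,0,0],"twist":[0,0,0]},
    {"gripper":0.0,"translation":[0,0,0],"twist":[0,0,0]},
    {"gripper":0.0,"translation":[0,0,0],"twist":[0,0,0]},
    {"gripper":0.0,"translation":[0,0,0],"twist":[0,0,0]},
    {"gripper":0.0,"translation":[0,0,0],"twist":[0,0,0]},
    {"gripper":0.0,"translation":[0,0,-0.006],"twist":[0,0,0]},
    {"gripper":0.0,"translation":[0,0,-0.014],"twist":[0,0,0]},
    {"gripper":0.0,"translation":[0,0,-0.03],"twist":[0,0,0]},
    {"gripper":0.0,"translation":[0,0,-0.06],"twist":[0,0,0]},
    {"gripper":0.0,"translation":[0,0,-0.1],"twist":[0,0,0]},
    {"gripper":0.0,"translation":[0,0,-0.13],"twist":[0,0,0]},
    {"gripper":0.0,"translation":[0,0,-0.13],"twist":[0,0,0]},
    {"gripper":0.0,"translation":[0,0,-0.13],"twist":[0,0,0]},
  ],
)

```text
clock: 39.25
position: [0.5815, 0.3445, 0.2608]
tcp_rot: [-3.078, -0.625, -0.007]
ft_force: [0.1, 0.0, -1.4]
grip_width: -0.004
```

```bash
python3 - <<'E'
from h import *
print(manip.get_state()["ft_force"])
f=manip.grab_frame("wrist");cv2.imwrite("pics/w23.png",f[:,:,::-1])
f=manip.grab_frame("scene");crop(f,170,110,420,290,3.2,"s23")
E
```

```text
[ 0.06733901  0.02573957 -1.36556846]
```

View pics/w23.png

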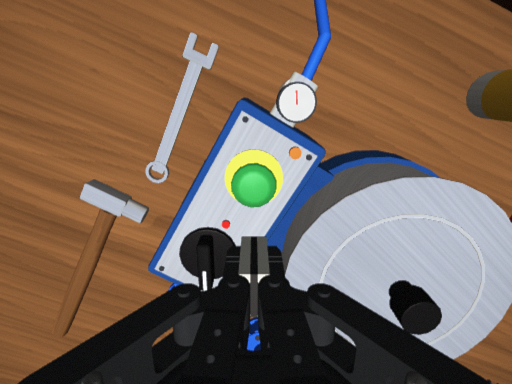

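View pics/s23.png

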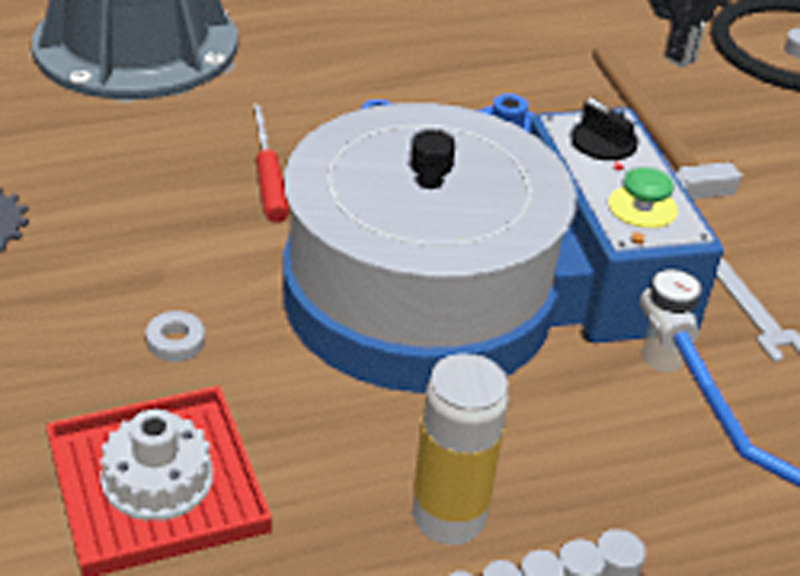

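```bash
python3 -c "
from rig import manip
print(manip.sign_off())"
```

```text
the job is handed in; nothing more can be done
None
```

I ran the whole batch in the order asked and handed it in at about 39 s on the robot's clock. No check failed, but the knob reading rests on two indirect checks, given below.

- **Hub:** it lies flat in the red drip tray, boss up, and was still there in the last picture.
- **Drum:** the dirty parts on the bench were two pistons and one carburettor body. All three stood upright on the grate in the picture before covering.
- **Cover:** it sits in the rim. It met the rim within a millimetre of its expected seated height and looked level from the scene camera.
- **Timer:** I wound it anticlockwise until the stop pushed back at about 1.6 N m, then turned it clockwise 150 degrees, which is five clicks. On release the pointer lined up with five clicks. I could only tell this from the wrist angle and the picture, because there is no direct reading of the knob. It had also started at about five clicks.
- **Start plunger:** I pushed it down until the force rose sharply at about 12 mm of travel (27 N) and held it for about 0.7 s. It came back up in the last picture.
- **Bench items:** the tools and other things I could see in the last pictures had not visibly moved.

The cameras gave slightly different drum centres, up to about 5 mm apart. I took the wrist camera's fit of the rim, and the cover went in with no sideways resistance.

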